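Loosen the length stop of a dowel jig and push it home

ROBOT

A 7-joint arm with a two-finger parallel gripper is mounted at the origin on the work surface. World frame = base frame: x ahead of the robot, y to its left, z up, the work surface at z = 0. Lengths are in m, angles in rad, forces in N, time in s.
With the tool pointing down it reaches from about 0.35 to 0.9 m from the base axis. Payload 19.9 kg.
Tool frame: the origin (TCP) lies midway between the tips of the shut fingers; the grasp point (between the pads) lies 19 mm behind it; z points along the fingers, x is the direction in which the jaws open and shut, and the axes are right-handed (so a half turn about z gives the same grasp; the last joint's range is limited). The gripper opens to 85 mm and grips with 20 to 120 N. Pads are 22 mm wide; open, the fingers measure 114 mm over their backs; the gripper's body (76 mm by 85 mm) begins 54 mm behind the grasp point. The pads swing forward as they close: fully open they stand 13 mm farther back than shut.
Start: joints at [1.151, 0.417, -0.01, 1.614, 0.005, 1.111, -0.053], TCP at [0.231, -0.581, 0.202] pointing down, gripper open.
Joint ranges: [-2.81, 2.81], [-0.39, 2.02], [-1.27, 1.25], [0.06, 2.57], [-1.19, 4.33], [0.19, 2], [-2.82, 2.82]. Speed limits (rad/s): [1.89, 1.89, 2.39, 2.39, 3.01, 3.01, 3.01].

INTERFACE

Orientations are given as a 3x3 rotation matrix whose columns are the frame's x, y, z axes.
In Python, from plant import get_state, get_image, hand_in gives the robot as it stands.
- The arm moves only by the tool drive_tool, never from a script. Its arguments are lists of equal length, an entry for each row: "linear": the shift along the tool's x, y, z each as a share of 25 mm, from -1 to 1, a list of three; "angular": the turn, a rotation vector about the tool's x, y, z each as a share of 0.1 rad, from -1 to 1, a list of three. In form: {"linear": [[dx, dy, dz], ...], "angular": [[wx, wy, wz], ...]}. A call has 1 to 12 rows; each row shifts and turns the commanded pose from where the row before left it, along the tool's axes as they then stand; what a row does not reach is not made up. A row lasts 1/10 s, in which the tool goes at most 50 mm and 8.59 degrees, less where a joint would pass 70% of its speed; a pose out of reach is approached as far as the arm can. A call with a number of a shift or a turn outside -1 to 1 is refused whole. A call with a gripper value outside its range is refused whole. "jaw" is the opening, from 0 (shut) to 1 (fully open), set as the call begins (left out, the last holds). The fingers move at their own pace and stop on an object; the grip force is fixed at half the most. Time passes only in rows, so rows that do not move let the fingers close. It gives the time, the measured TCP pose, the force and the opening at its end, in the units of the state.
- get_state(): the state, without advancing time (a new reading comes with each control period).
- get_image(name): name is "scene" or "top" or "wrist"; returns a dict with "color" (400x640x3 uint8, blue, green, red), "depth" (400x640 float32, m along the optical axis (not along the pixel's ray), 0 where there is no reading), "vfov" (degrees; the focal length in pixels is half the picture's height over the tangent of half this angle, whatever the lens; pixels are square), "cx", "cy" (the principal point, pixels), "position" and "orientation" of the camera in the world. Camera axes: x right, y up, looking along -z (the intrinsics and any distortion apply to the point x, -y, -z); pixel columns grow to the right and rows downward; lengths in m; the calibration is good to about 2 mm. The wrist camera is an equidistant fisheye: a pixel r from the principal point sees the ray r / f radians off the axis. A picture is of the moment at which its call begins.
- hand_in(): hands the job in, once; it reports no verdict.
The state is a dict: "t": time; "q": joint angles; "qvel": joint speeds; "effort": joint torques, N m; "position": TCP position; "tool_rot": TCP orientation; "contact_force": force on the tool from outside, world axes, zero at the start; "ft_torque": the same for the moment, N m; "gripper_width": finger opening in m.
Only numpy, scipy, OpenCV 4.12 (cv2) and the standard library are available. Lean on these libraries where they do the work, as an engineer would, in place of code of your own. Each camera call takes 0.05 s, during which the arm holds its last target.

TASK

On the dowel-cutting jig, roll a fingertip along the knurled rim of the big thumb nut to loosen it two full turns anticlockwise (a quarter turn over is fine, well short of two and a half), without taking the nut between the fingers. Then push the freed stop bar by its upright tail until its face plate is fully home against the end of the dowel. Do not move the bar before the nut is loose, and leave the small clamp nut and the things lying about as they are.

Things in the scene. Friction and masses are not known exactly. Their poses are not given: they have to be found in the camera images.
- jig: Fixed wooden board 180 x 440 x 18 mm on the bench. Origin on the bench below the big nut's axis; y runs along the board from the stop's tail to the dowel, z up; board x -90 to 90, y -180 to 260 mm. A 20 mm dowel (fixed, axis 34 mm up) lies along y from 140 to 275. Within 75 mm of the nut's axis all but nut and bolt is under 30 mm high; nothing on the board is above 75 mm.
- nut_top (a point): Centre of the top face of the big aluminium nut, 62 mm above the bench: 60 mm across, 28 mm high, rim with 18 ridges, axis vertical; it stays at its height. The frame turns with it: x points along the dark index bar on top, at the start to the jig's +x. A bolt end stands 8 mm proud in the middle. A fingertip's friction turns it (about 1 N along the rim); it stays where left.
- stop_nut (a joint): Angle of the big nut in rad: 0 when tight (the start), growing anticlockwise seen from above (loosening); it counts on past a full turn, so two turns are 12.57; mechanical end at 18.9.
- stop_tail (a point): Centre of the outer (jig -y) face of the stop bar's upright tail, 45 mm above the bench. The bar is a slotted aluminium flat 30 mm wide, top 30 mm above the bench, along the jig's y under the nut. The tail is 40 mm wide, 8 mm thick, top 60 mm above the bench: push it towards the jig's +y with 4 to 8 N.
- stop_face (a point): On the stop bar, centre of the front (jig +y) face of its upright face plate, 34 mm above the bench; plate 44 mm wide, 8 mm thick, top 64 mm above the bench. At home this face touches the dowel's end, at jig y = 140 mm.
- stop_bar (a joint): Gap in m between the stop's face plate and the dowel's end: 25 to 50 mm at the start, 0 when fully home, where it meets a hard stop. It stays where it is left.
- clamp_top (a point): Centre of the top of the small knurled nut, 26 mm across, 14 mm high, top 64 mm above the bench, on the clamp bridge over the dowel (jig y = 215). It holds the dowel: leave alone.
- clamp_nut (a joint): Angle of the small clamp nut in rad, 0 = tight; must stay.
- pencil: Flat carpenter's pencil, 13 x 100 x 8 mm, lying on the jig board beside the dowel. Origin under its centre. Bystander.
- offcut: Wood offcut 32 x 60 x 24 mm on the jig board on the other side of the dowel. Origin under its centre. Bystander.
- tin: Small steel tin, 44 mm across, 34 mm high, on the jig board beside the stop's tail, at least 38 mm from the bar's centre line to its wall. Origin under its centre. Bystander.
- square: Try square lying flat: wooden stock 120 x 20 x 18 mm, steel blade 180 mm. Origin under the stock's centre. Bystander.
- glue: White glue bottle, 56 mm across, 150 mm high. Origin under its centre. Bystander.
- tape: Roll of paper tape, 90 mm across, 24 mm high, lying flat. Origin under its centre. Bystander.
- driver: Screwdriver lying flat on the bench. Bystander.

How it is judged:
On the way, in this order (a step that is already met when the one before it is completed fails the run):
1. the big nut is loosened two turns (1.91 to 2.37 turns) (value of joint stop_nut between 12 and 14.9 rad), for 0.2 s.
2. the stop is pushed home against the dowel (all of step 1 and value of joint stop_bar below 0.003 m), for 0.2 s.
At the end, for the whole second after the job is handed in: The big nut stands 1.91 to 2.37 turns (12.0 to 14.9 rad) from tight and is still, the stop's face is within 3 mm of the dowel's end, the small clamp nut has turned less than 0.25 rad and every loose thing is within 20 mm of its start (all of step 2 and value of joint clamp_nut below 0.25 rad and velocity of joint stop_nut between -0.1 and 0.1 rad/s and distance of each of pencil, offcut, tin, square, glue, tape, driver from where it was at the start of the episode below 0.02 m); the robot touches nothing.
It fails at once if the stop bar is moved more than 4 mm before the nut is loose (value of joint stop_nut below 11.9 rad and distance of stop_face from where it was at the start of the episode above 0.004 m).
It fails at once if the nut is loosened to two and a half turns or more (value of joint stop_nut above 15.7 rad).
It fails at once if the big nut is taken between the fingers (horizontal distance between the grasp point and nut_top below 0.02 m and z of the grasp point in the frame of nut_top below 0.008 m).
It fails at once if the small clamp nut is turned (value of joint clamp_nut above 0.25 rad).
It fails at once if a bystander is moved or lifted more than 20 mm (distance of any of pencil, offcut, tin, square, glue, tape, driver from where it was at the start of the episode above 0.02 m).
It also fails if it takes over 67 s, if anything falls off the work surface, if the arm or the gripper's body presses on something with over 40 N, if the wrist force passes 120 N, or if a joint passes its speed limit or range.

## Working session

There is one attempt and no reset: what is moved stays moved. The work goes in short steps, Python scripts to look and compute and a tool call to move; the robot and the scene stay as the last step left them, time stands still between calls to the robot, and variables do not carry over. Pictures are saved under pics/ and viewed, and the job is handed in when it is done.

Besides the shell and the picture viewer there is one more tool, called after ">>>" as a command line: name --argument value ..., lists and objects as JSON in quotes. drive_tool: Moves the arm, as the interface text tells. Its arguments: {"type":"object","properties":{"linear":{"type":"array","items":{"type":"array","items":{"type":"number"}}},"angular":{"type":"array","items":{"type":"array","items":{"type":"number"}}},"jaw":{"type":"number"}},"required":["linear","angular"]}

```bash
mkdir -p pics; ls
python3 - <<'E'
from plant import get_state,get_image
import cv2,numpy as np
s=get_state();print(s)
for n in ["scene","top"]:
    im=get_image(n);cv2.imwrite(f"pics/{n}0.png",im["color"]);np.savez(f"{n}0.npz",**im)
    print(n,im["vfov"],im["cx"],im["cy"],im["position"],im["orientation"])
E
```

```text
pics
{'t': 0.0, 'q': array([ 1.15051672,  0.41797958, -0.0102656 ,  1.61418187,  0.00469596,
        1.1107197 , -0.05297329]), 'qvel': array([-0.00105304, -0.00030721,  0.00194934, -0.00246349,  0.0010839 ,
        0.00030752, -0.00034317]), 'effort': array([-9.76852207e-04, -8.64463806e+01,  6.78468291e-01, -4.34906924e+01,
        1.90911553e-02,  7.47603248e-03, -9.72378189e-06]), 'position': array([ 0.23093769, -0.58034372,  0.20155374]), 'tool_rot': array([[ 3.69785570e-01, -9.29116954e-01, -5.63829282e-04],
       [-9.29116269e-01, -3.69785985e-01,  1.13263068e-03],
       [-1.26084253e-03,  1.05032477e-04, -9.99999200e-01]]), 'contact_force': array([0.35732635, 0.14084936, 0.4894634 ]), 'ft_torque': array([-0.049242  , -0.0429217 ,  0.02263568]), 'gripper_width': 0.0853424555401383}
scene 42.5012074545996 318.97755743411415 194.84406157934757 [ 1.53363403 -0.40108887  1.03490032] [[ 0.42652456 -0.61487875  0.66332565]
 [ 0.90430625  0.30411171 -0.29957684]
 [-0.01752166  0.72762641  0.68574981]]
top 43.44967310430077 325.30940762549574 197.24041740503725 [0.48233234 0.02757935 1.52797787] [[ 2.05456591e-03  9.96693007e-01 -8.12331755e-02]
 [-9.99829270e-01  5.55717220e-04 -1.84694942e-02]
 [-1.83632731e-02  8.12572534e-02  9.96523983e-01]]
```

View pics/scene0.png

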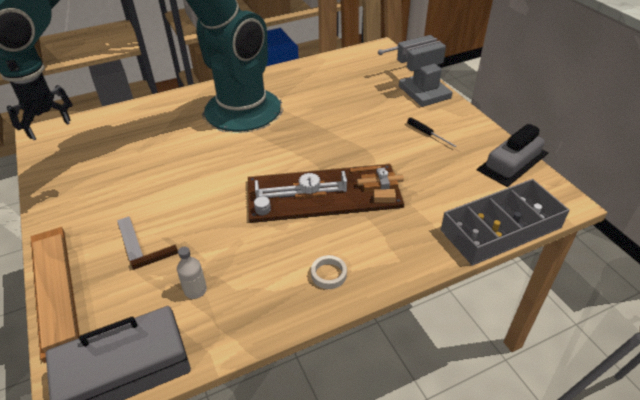

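View pics/top0.png

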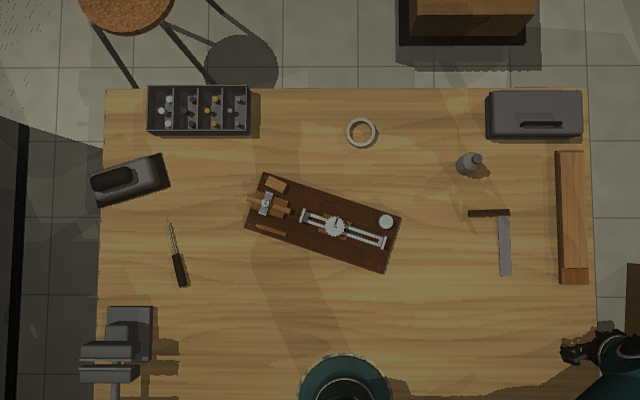

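The jig lies mid-table: in the top view the nut is at about (335,226), the tail at (383,241), the dowel to the left at (268,205) and the tin at (386,221). Next I measure these.

```bash
cat > h.py <<'E'
import numpy as np,cv2
def ray(im,u,v):
    H=im["color"].shape[0]; f=H/2/np.tan(np.radians(float(im["vfov"]))/2)
    d=np.array([(u-im["cx"])/f,-(v-im["cy"])/f,-1.0])
    return np.array(im["position"]),np.array(im["orientation"])@d
def onz(im,u,v,z):
    p,d=ray(im,u,v); return p+d*(z-p[2])/d[2]
def proj(im,P):
    H=im["color"].shape[0]; f=H/2/np.tan(np.radians(float(im["vfov"]))/2)
    c=np.array(im["orientation"]).T@(np.array(P)-im["position"])
    return im["cx"]+f*c[0]/-c[2], im["cy"]-f*c[1]/-c[2]
def cloud(im):
    H,W=im["depth"].shape; f=H/2/np.tan(np.radians(float(im["vfov"]))/2)
    v,u=np.mgrid[:H,:W]; d=im["depth"]
    c=np.stack([(u-im["cx"])/f*d,-(v-im["cy"])/f*d,-d],-1)
    return c@np.array(im["orientation"]).T+im["position"]
E
python3 - <<'E'
import numpy as np,cv2
from h import *
t=np.load("top0.npz");s=np.load("scene0.npz")
c=t["color"][160:290,230:410];cv2.imwrite("pics/topc.png",cv2.resize(c,None,fx=4.4,fy=4.4,interpolation=cv2.INTER_CUBIC))
c=s["color"][155:230,235:415];cv2.imwrite("pics/scc.png",cv2.resize(c,None,fx=4.4,fy=4.4,interpolation=cv2.INTER_CUBIC))
# board mask: dark brown / by height
P=cloud(t); z=P[...,2]
print(z[250:255,340:345].mean(), z[300,200:210].mean(), z[226,330:340])
m=((z>0.010)&(z<0.1)).astype(np.uint8); m[:160]=0;m[290:]=0;m[:,:230]=0;m[:,410:]=0
m[:, :]=cv2.morphologyEx(m,cv2.MORPH_OPEN,np.ones((3,3)))
cs,_=cv2.findContours(m,0,2);k=max(cs,key=cv2.contourArea);r=cv2.minAreaRect(k);print(r)
b=cv2.boxPoints(r);print([onz(t,*p,0.018).round(4) for p in b])
E
```

```text
0.019246507868159533 -1.7292040681016196e-05 [0.06408792 0.05896615 0.06156616 0.06306803 0.07267813 0.068265
 0.06604057 0.06311582 0.06455751 0.05704275]
((319.4499816894531, 221.64999389648438), (152.4217529296875, 59.76704406738281), 18.434947967529297)
[array([0.5186, 0.3195, 0.018 ]), array([0.6908, 0.2647, 0.018 ]), array([ 0.5449, -0.1723,  0.018 ]), array([ 0.3761, -0.1145,  0.018 ])]
```

View pics/topc.png

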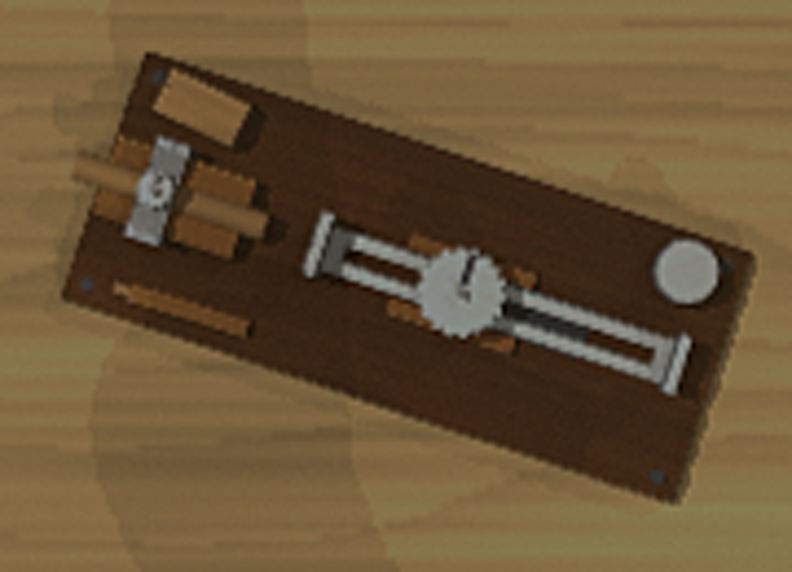

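View pics/scc.png

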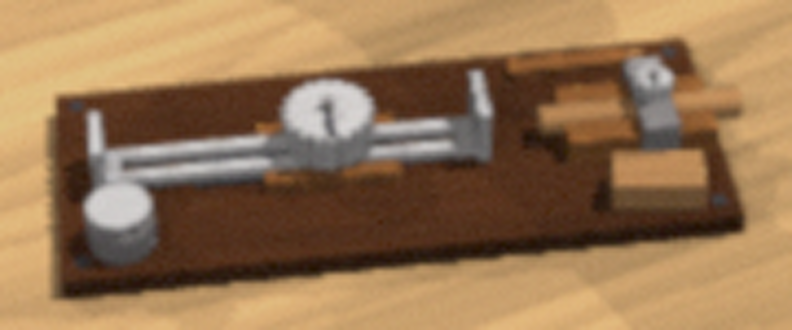

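Run:
```python
import numpy as np,cv2
from h import *
t=np.load("top0.npz");s=np.load("scene0.npz")
f=lambda p,z:onz(t,p[0]/4.4+230-.4,p[1]/4.4+160-.4,z)
C=[f(p,.018) for p in [(148,52),(756,257),(680,503),(62,298)]]
for c in C: print(c.round(4))
O=(0.5*(C[0]+C[3])*180+0.5*(C[1]+C[2])*260)/440
y=((C[0]+C[3])-(C[1]+C[2]))[:2];y/=np.linalg.norm(y);print("origin from board",O.round(4),"y",y,np.degrees(np.arctan2(y[1],y[0])))
print("nut top",f((461,292),.062),"bolt",f((466,291),.070),"tail top outer edge",f((681,364),.060),"face top",f((318,243),.064),"dowel end",f((267,225),.034),"clamp",f((157,190),.064))
x=np.array([y[1],-y[0]])
N=f((461,292),.062)[:2]
for n,p,z in [("tail tl",(690,337),.06),("tail br",(680,394),.06),("tail bl",(664,388),.06),("tail tl2",(676,335),.06),("tin",(687,270),.034),("face",(308,242),.064),("dowelend",(267,225),.034)]:
    q=f(p,z)[:2]-N;print(n,"jig xy",(q@x).round(4),(q@y).round(4))
# second view: nut centre in scene
g=lambda p,z:onz(s,p[0]/4.4+235-.4,p[1]/4.4+155-.4,z)
print("scene nut",g((328,109),.062),"tail",g((95,112),.06), "face",g((478,72),.064))
```

```text
[0.684  0.2444 0.018 ]
[ 0.543  -0.1729  0.018 ]
[ 0.3766 -0.12    0.018 ]
[0.5143 0.3013 0.018 ]
origin from board [0.5168 0.0251 0.018 ] y [0.31537496 0.94896714] 71.61654862998842
nut top [0.51780779 0.02814196 0.062     ] bolt [0.51827778 0.02484404 0.07      ] tail top outer edge [ 0.47058187 -0.11722077  0.06      ] face top [0.55009175 0.1230758  0.064     ] dowel end [0.56365167 0.15972769 0.034     ] clamp [0.5852791  0.23062626 0.064     ]
tail tl jig xy 0.0198 -0.153
tail br jig xy -0.0179 -0.1583
tail bl jig xy -0.0175 -0.1471
tail tl2 jig xy 0.0182 -0.1438
tin jig xy 0.063 -0.1397
face jig xy -0.0008 0.1068
dowelend jig xy 0.002 0.1393
scene nut [0.52194803 0.02623323 0.062     ] tail [ 0.45517361 -0.10992273  0.06      ] face [0.53452163 0.12892054 0.064     ]
```

>>> drive_tool --linear '[[-0.75,-1,0],[-0.75,-1,0],[-0.75,-1,0],[-0.75,-1,0],[-0.75,-1,0],[-0.75,-1,0],[-0.75,-1,0],[-0.75,-1,0],[-0.75,-1,0],[-0.75,-1,0],[-0.75,-1,0],[-0.75,-1,0]]' --angular '[[0,0,0],[0,0,0],[0,0,0],[0,0,0],[0,0,0],[0,0,0],[0,0,0],[0,0,0],[0,0,0],[0,0,0],[0,0,0],[0,0,0]]' --jaw 0

```text
t: 1.3
position: [0.427, -0.2594, 0.2021]
tool_rot: [[0.37, -0.929, -0.0], [-0.929, -0.37, 0.0], [-0.0, 0.0, -1.0]]
contact_force: [0.1, 0.2, -0.4]
gripper_width: -0.0004
```

>>> drive_tool --linear '[[-0.76,-1,0],[-0.76,-1,0],[-0.76,-1,0],[-0.76,-1,0],[-0.76,-1,0],[-0.76,-1,0],[-0.76,-1,0],[-0.76,-1,0],[-0.76,-1,0],[0,0,0],[0,0,0]]' --angular '[[0,0,0],[0,0,0],[0,0,0],[0,0,0],[0,0,0],[0,0,0],[0,0,0],[0,0,0],[0,0,0],[0,0,1],[0,0,1]]'

```text
t: 2.4
position: [0.5725, -0.0176, 0.2016]
tool_rot: [[0.176, -0.984, -0.001], [-0.984, -0.176, 0.0], [-0.001, 0.001, -1.0]]
contact_force: [0.4, -0.5, -0.4]
gripper_width: 0.0004
```

Run:
```python
from plant import get_state,get_image
import cv2,numpy as np
s=get_state();print(s['q'],s['position'])
im=get_image("wrist");cv2.imwrite("pics/w1.png",im["color"]);np.savez("w1.npz",**im)
print(im["vfov"],im["cx"],im["cy"],im["position"],im["orientation"])
```

```text
[ 0.24246521  0.34365941 -0.33011367  1.73796618  0.12344173  1.08136398
 -1.52228362] [ 0.57246751 -0.01760057  0.20161633]
65.70646984690485 319.13400812666544 200.74483843766723 [ 0.64675389 -0.00586181  0.37280783] [[ 1.75009009e-01  9.40834973e-01  2.90174777e-01]
 [-9.84566814e-01  1.67291914e-01  5.13965369e-02]
 [-1.88234593e-04 -2.94691313e-01  9.55592484e-01]]
```

View pics/w1.png

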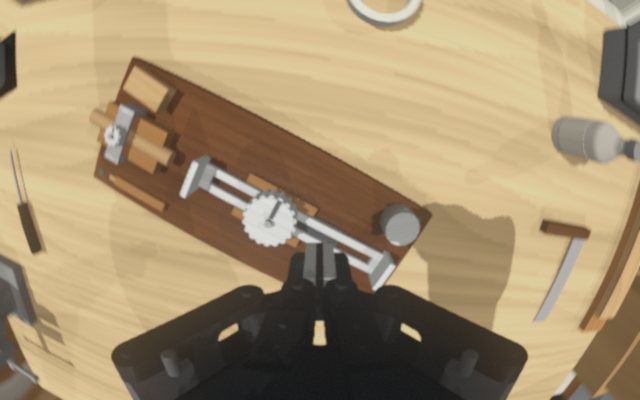

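The wrist view shows the nut at (270,219), with the shut fingertips at (320,262). I use it to refine the nut's centre and the tail.

```bash
cat >> h.py <<'E'
def fray(im,u,v):
    f=200/np.tan(np.radians(float(im["vfov"]))/2)
    a,b=u-im["cx"],v-im["cy"];r=np.hypot(a,b);th=r/f
    d=np.array([a/r*np.sin(th),-b/r*np.sin(th),-np.cos(th)])
    return np.array(im["position"]),np.array(im["orientation"])@d
def fonz(im,u,v,z):
    p,d=fray(im,u,v);return p+d*(z-p[2])/d[2]
E
python3 - <<'E'
import numpy as np,cv2
from h import *
w=np.load("w1.npz");c=w["color"]
cv2.imwrite("pics/w1c.png",cv2.resize(c[140:300,170:420],None,fx=3.2,fy=3.2,interpolation=cv2.INTER_CUBIC))
hsv=cv2.cvtColor(c,cv2.COLOR_BGR2HSV)
m=((hsv[...,1]<40)&(hsv[...,2]>185)).astype(np.uint8)
m[:185]=0;m[255:]=0;m[:,:235]=0;m[:,:]=m;m[:,305:]=0
m=cv2.morphologyEx(m,cv2.MORPH_CLOSE,np.ones((5,5)));m=cv2.morphologyEx(m,cv2.MORPH_OPEN,np.ones((15,15)))
k=max(cv2.findContours(m,0,2)[0],key=cv2.contourArea)
cc,r=cv2.minEnclosingCircle(k);M=cv2.moments(k);ce=(M['m10']/M['m00'],M['m01']/M['m00'])
print(cc,r,ce,fonz(w,*cc,.062),fonz(w,*ce,.062))
P=np.array([fonz(w,*p[0],.062)[:2] for p in k]);e=cv2.minEnclosingCircle((P*1000).astype(np.float32));print(e)
E
```

```text
(266.5, 220.5) 28.71420669555664 (266.70161545771305, 221.77478618942033) [0.52033754 0.02964793 0.062     ] [0.51890518 0.02925352 0.062     ]
((520.0927124023438, 29.514049530029297), 31.356225967407227)
```

View pics/w1c.png

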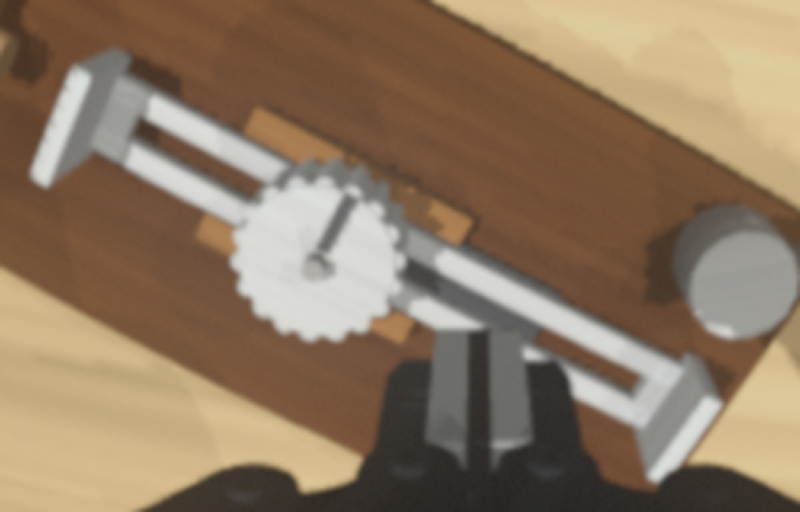

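>>> drive_tool --linear '[[0,0,0.8],[0,0,0.8],[0,0,0.8],[0,0,0.8],[0,0,0.8],[0,0,0.8],[0,0,0.8],[0,0,0.8],[-0.2,0.14,0],[0,0,0]]' --angular '[[0,0,1],[0,0,1],[0,0,1],[0,0,1],[0,0,1],[0,0,1],[0,0,1],[0,0,1],[0,0,0],[0,0,0]]'

```text
t: 3.45
position: [0.5725, -0.0113, 0.0424]
tool_rot: [[-0.578, -0.816, -0.001], [-0.816, 0.578, 0.001], [-0.0, 0.001, -1.0]]
contact_force: [-0.4, 0.2, 0.8]
gripper_width: 0.0
```

```bash
cat > st.py <<'E'
from plant import get_state
import numpy as np,sys
N=np.array([0.5195,0.0265]) if len(sys.argv)<3 else np.array([float(sys.argv[1]),float(sys.argv[2])])
s=get_state();R=s['tool_rot'];r=N-s['position'][:2]
print("t",s['t'],"q",s['q'].round(3),"psi",np.arctan2(R[1,0],R[0,0]).round(4),"tilt",R[:2,2].round(4),"z",s['position'][2].round(4))
print("nut in tool x,y mm",(R[:2,0]@r*1e3).round(2),(R[:2,1]@r*1e3).round(2),"force tool",(R.T@s['contact_force']).round(2),"torque",s['ft_torque'].round(3))
E
python3 st.py;python3 - <<'E'
from plant import get_state,get_image
import cv2,numpy as np
im=get_image("wrist");cv2.imwrite("pics/w2.png",im["color"])
E
```

```text
t 3.45 q [ 0.078  0.53  -0.142  1.862  0.103  0.757 -2.307] psi -2.1867 tilt [-0.0005  0.0005] z 0.0424
nut in tool x,y mm -0.24 65.07 force tool [ 0.06  0.42 -0.85] torque [-0.005 -0.038  0.007]
```

View pics/w2.png

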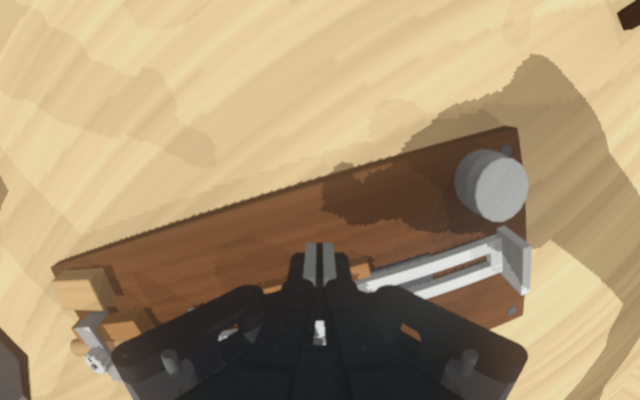

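The camera sits on the tool's -y side, so the nut is hidden behind the fingers. I'll cross over so the -y face contacts the nut, which keeps it in view.

>>> drive_tool --linear '[[0,0,-1],[0,0,-1],[0,1,0],[0,1,0],[0,1,0],[0,1,0],[0,1,0],[0,0.2,0],[0,0,1],[0,0,1],[0,0,0]]' --angular '[[0,0,0],[0,0,0],[0,0,0],[0,0,0],[0,0,0],[0,0,0],[0,0,0],[0,0,0],[0,0,0],[0,0,0],[0,0,0]]'

```text
t: 4.6
position: [0.466, 0.0627, 0.0409]
tool_rot: [[-0.581, -0.814, -0.003], [-0.814, 0.581, -0.0], [0.002, 0.002, -1.0]]
contact_force: [0.6, -0.0, 1.1]
gripper_width: -0.0001
```

```bash
python3 st.py;python3 - <<'E'
from plant import get_state,get_image
import cv2,numpy as np
im=get_image("wrist");cv2.imwrite("pics/w3.png",im["color"]);np.savez("w3.npz",**im)
E
```

```text
t 4.6 q [-0.045  0.392 -0.18   2.109  0.112  0.653 -2.491] psi -2.1904 tilt [-0.0026 -0.0004] z 0.0409
nut in tool x,y mm -1.58 -64.55 force tool [-0.31 -0.5  -1.08] torque [0.016 0.032 0.011]
```

View pics/w3.png

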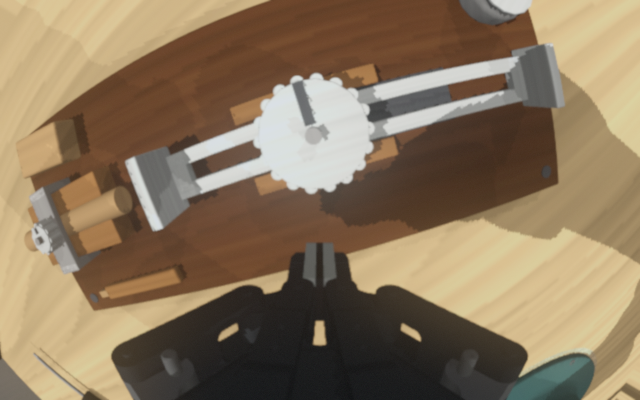

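The nut's top is at about (314,134) with its index bar pointing to (303,95), and the fingers are at (320,245). I fit the centre from here.

```bash
cat > nut.py <<'E'
import numpy as np,cv2,sys
from h import *
def nutfit(w,save=None,g=(0.5195,0.0265),rw=0.05):
    # rectify top plane z=.062 : 4 px/mm, 100mm window about guess
    n=400;s=rw*2/n
    c=np.array(w["orientation"]).T; f=200/np.tan(np.radians(float(w["vfov"]))/2)
    jj,ii=np.meshgrid(np.arange(n),np.arange(n))
    P=np.stack([g[0]+rw-ii*s,g[1]+rw-jj*s,np.full((n,n),.062)],-1)-w["position"]
    q=P@c.T; a=np.hypot(q[...,0],q[...,1]);th=np.arctan2(a,-q[...,2])
    u=w["cx"]+f*th*q[...,0]/a; v=w["cy"]-f*th*q[...,1]/a
    im=cv2.remap(w["color"],u.astype(np.float32),v.astype(np.float32),cv2.INTER_CUBIC)
    if save: cv2.imwrite(save,im)
    return im
if __name__=="__main__":
    w=np.load(sys.argv[1]);nutfit(w,sys.argv[2])
E
python3 nut.py w3.npz pics/r3.png;python3 - <<'E'
import numpy as np
from h import *
w=np.load("w3.npz")
print(fonz(w,314,134,.062),fonz(w,314,132,.070))
E
```

```text
[0.51875689 0.0269605  0.062     ] [0.51998888 0.02593415 0.07      ]
```

View pics/r3.png

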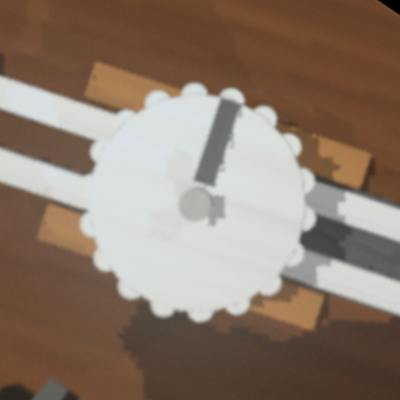

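>>> drive_tool --linear '[[-0.08,-0.4,0],[0,-0.4,0],[0,-0.04,0],[0,-0.04,0],[0,-0.04,0],[0,0,0]]' --angular '[[0,0,0],[0,0,0],[0,0,0],[0,0,0],[0,0,0],[0,0,0]]'

```text
t: 5.25
position: [0.4866, 0.0515, 0.0423]
tool_rot: [[-0.582, -0.813, -0.0], [-0.813, 0.582, 0.0], [-0.0, 0.0, -1.0]]
contact_force: [0.4, -0.3, -0.4]
gripper_width: 0.0
```

```bash
python3 st.py .519 .0272
```

```text
t 5.25 q [-0.022  0.414 -0.174  2.065  0.112  0.67  -2.46 ] psi -2.1919 tilt [-0.0001  0.0001] z 0.0423
nut in tool x,y mm 0.89 -40.45 force tool [ 0.03 -0.47  0.41] torque [0.004 0.055 0.02 ]
```

>>> drive_tool --linear '[[0,-0.03,0],[0,-0.03,0],[0,-0.03,0],[0,0,0]]' --angular '[[0,0,0],[0,0,0],[0,0,0],[0,0,0]]'

```text
t: 5.65
position: [0.4885, 0.0501, 0.0422]
tool_rot: [[-0.582, -0.813, -0.0], [-0.813, 0.582, 0.0], [-0.0, 0.0, -1.0]]
contact_force: [0.7, 0.6, 0.2]
gripper_width: 0.0
```

```bash
python3 st.py .519 .0272
```

```text
t 5.65 q [-0.019  0.417 -0.173  2.061  0.112  0.672 -2.457] psi -2.192 tilt [-0.0001  0.    ] z 0.0422
nut in tool x,y mm 0.88 -38.07 force tool [-0.89 -0.21 -0.18] torque [ 0.023 -0.04  -0.003]
```

Run:
```python
from plant import get_state,get_image
import cv2,numpy as np
im=get_image("wrist");cv2.imwrite("pics/w4.png",cv2.resize(im["color"][60:320,180:460],None,fx=2.5,fy=2.3));np.savez("w4.npz",**im)
```

```text
(no output)
```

View pics/w4.png

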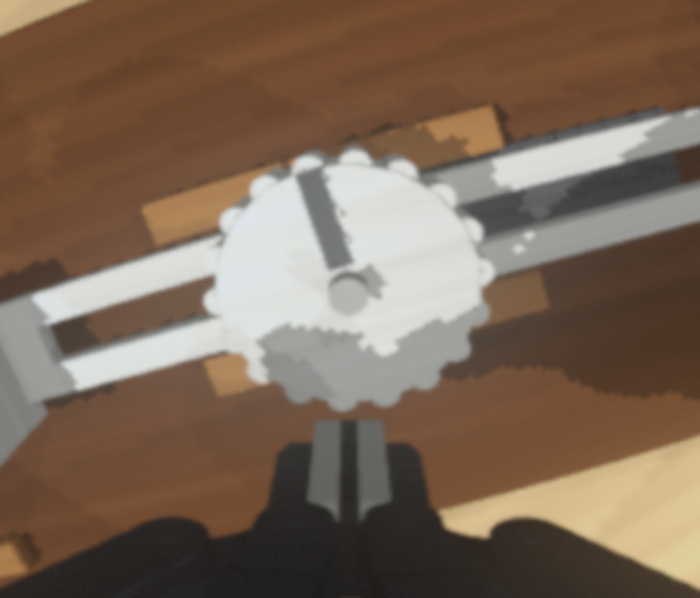

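>>> drive_tool --linear '[[0,-0.03,0],[0,-0.03,0],[0,-0.03,0],[0,0,0]]' --angular '[[0,0,0],[0,0,0],[0,0,0],[0,0,0]]'

```text
t: 6.1
position: [0.4904, 0.0487, 0.0422]
tool_rot: [[-0.582, -0.813, -0.0], [-0.813, 0.582, 0.0], [-0.0, 0.0, -1.0]]
contact_force: [0.1, -0.7, -0.2]
gripper_width: 0.0002
```

```bash
python3 st.py .519 .0272
```

```text
t 6.1 q [-0.016  0.419 -0.172  2.057  0.112  0.674 -2.454] psi -2.1921 tilt [-0.  0.] z 0.0422
nut in tool x,y mm 0.86 -35.78 force tool [ 0.5  -0.45  0.23] torque [-0.005  0.01  -0.004]
```

>>> drive_tool --linear '[[0,-0.02,0],[0,-0.02,0],[0,-0.02,0],[0,0,0]]' --angular '[[0,0,0],[0,0,0],[0,0,0],[0,0,0]]'

```text
t: 6.5
position: [0.4916, 0.0479, 0.0422]
tool_rot: [[-0.582, -0.813, -0.0], [-0.813, 0.582, 0.0], [-0.0, 0.0, -1.0]]
contact_force: [-0.0, -0.7, 0.2]
gripper_width: -0.0003
```

```bash
python3 st.py .519 .0272
```

```text
t 6.5 q [-0.015  0.421 -0.172  2.055  0.112  0.675 -2.452] psi -2.192 tilt [-0.  0.] z 0.0422
nut in tool x,y mm 0.86 -34.31 force tool [ 0.57 -0.37 -0.16] torque [-0.008  0.041  0.004]
```

Run:
```python
from plant import get_state,get_image
import cv2,numpy as np
from h import *
w=np.load("w4.npz");p=fonz(w,180+348/2.5,60+420/2.3,.042);print(p)
R=np.array([[-.582,-.813],[-.813,.582]]);print(R.T@(p[:2]-[.4885,.0501]))
im=get_image("wrist");cv2.imwrite("pics/w5.png",cv2.resize(im["color"][100:300,220:420],None,fx=3,fy=3));np.savez("w5.npz",**im)
d=im["depth"];print(d[225:265:3,310:330:4])
```

```text
[0.48532812 0.05114392 0.042     ]
[0.00099733 0.0031863 ]
[[0.16353391 0.16201001 0.16301045 0.16285716 0.16283669]
 [0.16322708 0.1640983  0.16315533 0.16258541 0.16341189]
 [0.16369362 0.16349176 0.16403948 0.16271514 0.16439904]
 [0.16444932 0.16504207 0.16493969 0.16473715 0.16406661]
 [0.16448711 0.16447435 0.16497935 0.1648461  0.16393594]
 [0.2140519  0.16725047 0.16624542 0.16556184 0.16623619]
 [0.15198365 0.15302488 0.15136912 0.15132886 0.15112065]
 [0.14783573 0.14852187 0.1480183  0.14706138 0.14685975]
 [0.14539403 0.14472038 0.14531724 0.1436317  0.14423272]
 [0.14134079 0.14269105 0.14097191 0.14183527 0.14162464]
 [0.138032   0.13784015 0.13810886 0.13855258 0.13798003]
 [0.13569951 0.1356451  0.13464163 0.13561527 0.13560568]
 [0.13304135 0.13184121 0.13149808 0.13178754 0.13226612]
 [0.12973148 0.13114008 0.13106433 0.13066457 0.12945643]]
```

View pics/w5.png

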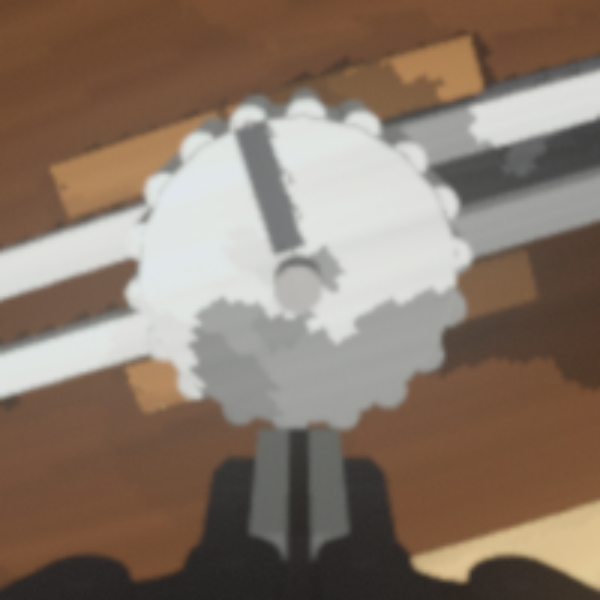

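Run:
```python
from plant import get_state
import cv2,numpy as np
from h import *
w=np.load("w5.npz");s=get_state();R=s['tool_rot']
for v in [200,215,225,231,237,240,243,246,250,255,260,265,270,275]:
    o=[]
    for u in [313,325]:
        p,d=fray(w,u,v);dz=-(np.array(w["orientation"]).T@d)[2]
        P=p+d*w["depth"][v,u]/dz
        o.append((R.T@(P-s['position'])*1e3).round(1))
    print(v,o, P.round(3))
```

```text
200 [array([ -2. , -32.2, -27.1]), array([  3.8, -32.2, -27. ])] [0.515 0.026 0.069]
215 [array([ -2.2, -21.9, -19.9]), array([  4. , -21.5, -18.8])] [0.507 0.032 0.061]
225 [array([ -2.2, -16.2, -19.7]), array([  4.1, -15.9, -19.1])] [0.502 0.035 0.061]
231 [array([ -2.3, -11.9, -17.6]), array([  4.1, -12.2, -18.3])] [0.499 0.037 0.06 ]
237 [array([ -2.3,  -9.2, -19.4]), array([  4.1,  -9.3, -19.7])] [0.497 0.039 0.062]
240 [array([ -2.3,  -6.8, -18.2]), array([  4.1,  -7.3, -19.1])] [0.495 0.04  0.061]
243 [array([ -2.1, -11.3, -31.6]), array([  3.9, -11.5, -32. ])] [0.499 0.038 0.074]
246 [array([ -2. , -12.3, -37.2]), array([  3.8, -12. , -36.5])] [0.499 0.038 0.079]
250 [array([ -1.9, -12. , -40.9]), array([  3.7, -11.7, -40.4])] [0.499 0.038 0.083]
255 [array([ -1.8, -12. , -46.2]), array([  3.6, -12.3, -46.7])] [0.499 0.038 0.089]
260 [array([ -1.7, -12.3, -51.4]), array([  3.5, -11.8, -50.6])] [0.499 0.038 0.093]
265 [array([ -1.6, -12. , -55.6]), array([  3.5, -12.1, -55.7])] [0.499 0.038 0.098]
270 [array([ -1.6, -11.8, -59.3]), array([  3.4, -12.4, -60.5])] [0.5   0.038 0.103]
275 [array([ -1.5, -12.1, -63.9]), array([  3.3, -12.7, -64.9])] [0.5   0.038 0.107]
```

Run:
```python
import cv2,numpy as np
from h import *
R=np.array([[-.581,-.814,0],[-.814,.581,0],[0,0,-1]]);
w=np.load("w3.npz");T=np.array([.466,.0627,.0409])
for v in range(228,262,2):
    o=[]
    for u in [310,319,327]:
        p,d=fray(w,u,v);dz=-(np.array(w["orientation"]).T@d)[2]
        P=p+d*w["depth"][v,u]/dz
        o.append((R.T@(P-T)*1e3).round(1))
    print(v,*o,(w["depth"][v,319]).round(4))
R=w["orientation"];print("cam in tool",np.array([[-.581,-.814,0],[-.814,.581,0],[0,0,-1]]).T@(w["position"]-T))
```

```text
228 [-5.2  3.  23.1] [ 0.9  3.  23.2] [ 6.3  3.1 23.4] 0.209
230 [-5.2  4.3 22.8] [ 0.9  4.7 23.8] [ 6.3  4.5 23.3] 0.2102
232 [-5.2  5.7 22.6] [ 0.9  5.9 23.2] [ 6.3  6.1 23.5] 0.2099
234 [-5.3  7.8 23.9] [ 0.9  7.4 23.1] [ 6.3  7.4 23.2] 0.2103
236 [-5.3  8.7 22.7] [ 0.9  9.1 23.5] [ 6.4  9.1 23.7] 0.2112
238 [-5.3 10.7 23.8] [ 0.9 10.3 23. ] [ 6.4 10.7 23.7] 0.2111
240 [-5.3 12.4 24.3] [ 0.9 12.4 24.3] [ 6.4 12.  23.4] 0.2129
242 [ -3.6 -12.5 -33. ] [  0.8 -12.2 -32.2] [  4.8 -12.3 -32.4] 0.1517
244 [ -3.6 -12.2 -34.6] [  0.8 -11.6 -33.4] [  4.7 -12.  -34.2] 0.1507
246 [ -3.5 -12.3 -37.1] [  0.8 -11.9 -36.2] [  4.6 -12.4 -37.3] 0.1479
248 [ -3.5 -12.  -38.7] [  0.8 -12.4 -39.4] [  4.6 -12.3 -39.4] 0.1447
250 [ -3.4 -11.7 -40.3] [  0.8 -12.1 -41. ] [  4.6 -11.6 -40.1] 0.1433
252 [ -3.4 -11.5 -41.9] [  0.8 -12.1 -43.2] [  4.5 -12.4 -43.7] 0.1412
254 [ -3.3 -12.4 -45.7] [  0.8 -12.3 -45.6] [  4.4 -12.8 -46.5] 0.1389
256 [ -3.3 -12.  -46.9] [  0.8 -12.2 -47.4] [  4.4 -11.4 -45.8] 0.1371
258 [ -3.2 -12.6 -50. ] [  0.8 -12.1 -49.1] [  4.3 -12.  -49. ] 0.1355
260 [ -3.1 -12.1 -51. ] [  0.8 -12.1 -50.9] [  4.3 -12.4 -51.6] 0.1339
cam in tool [ 0.00063547 -0.07638285 -0.17111277]
```

Run:
```python
from plant import get_state,get_image
import cv2,numpy as np
from h import *
im=get_image("scene");np.savez("s2.npz",**im)
u,v=proj(im,[.519,.0272,.062]);print(u,v)
u2,v2=proj(im,get_state()['position']);print("tcp",u2,v2)
u,v=int(u),int(v)
cv2.imwrite("pics/s2.png",cv2.resize(im["color"][v-70:v+40,u-75:u+75],None,fx=5,fy=5,interpolation=cv2.INTER_CUBIC))
```

```text
309.02630413623206 178.6586010430603
tcp 311.79190787905924 176.0736455917648
```

View pics/s2.png

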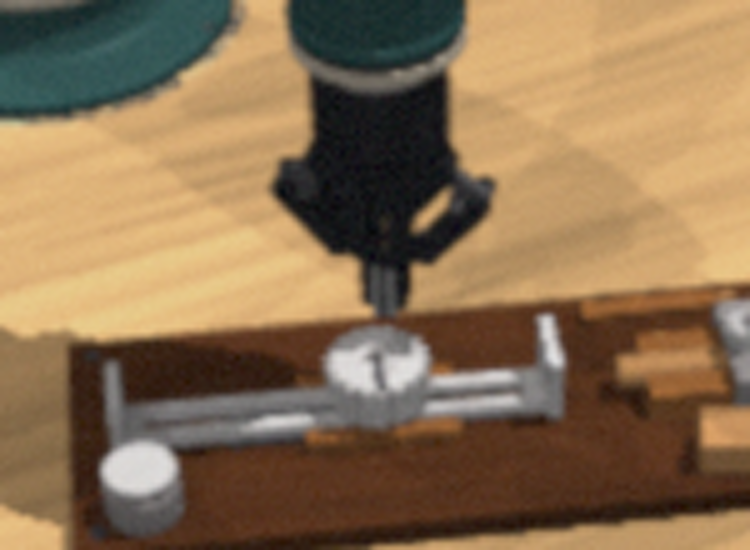

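The images agree that the fingers end about 30 mm above the stated TCP: the wrist view has their lower edge at tool z ≈ -32, and the scene view shows the tips still above the nut. That explains the lack of contact. I'll back off, lower part of the way and look again.

>>> drive_tool --linear '[[0,0.6,0],[0,0,0.3],[0,0,0.3],[0,0,0]]' --angular '[[0,0,0],[0,0,0],[0,0,0],[0,0,0]]'

```text
t: 7.0
position: [0.4787, 0.0565, 0.0261]
tool_rot: [[-0.582, -0.813, -0.002], [-0.813, 0.582, -0.0], [0.001, 0.001, -1.0]]
contact_force: [-0.3, 0.3, -0.5]
gripper_width: 0.0002
```

```bash
python3 st.py .519 .0272
python3 - <<'E'
from plant import get_state,get_image
import cv2,numpy as np
from h import *
s=get_state();R=s['tool_rot']
im=get_image("scene")
u,v=309,179
cv2.imwrite("pics/s3.png",cv2.resize(im["color"][v-70:v+40,u-75:u+75],None,fx=5,fy=5,interpolation=cv2.INTER_CUBIC))
w=get_image("wrist");cv2.imwrite("pics/w6.png",w["color"][60:320,180:460])
for v in range(226,252,3):
    o=[]
    for u in [308,313,326,332]:
        p,d=fray(w,u,v);dz=-(np.array(w["orientation"]).T@d)[2]
        o.append((R.T@(p+d*w["depth"][v,u]/dz-s['position'])*1e3).round(1))
    print(v,*o)
E
```

```text
t 7.0 q [-0.038  0.435 -0.17   2.088  0.121  0.63  -2.482] psi -2.1918 tilt [-0.0016 -0.0002] z 0.0261
nut in tool x,y mm 0.43 -49.82 force tool [-0.02  0.44  0.54] torque [-0.003  0.033  0.044]
226 [-6.2 -4.5  8.2] [ -2.1 -21.6 -34.7] [ 5.1 -4.2  8.9] [  7.  -21.5 -34.5]
229 [-6.2 -2.4  8.3] [-3.  -2.4  8.3] [ 5.1 -2.4  8.3] [ 8.8 -2.8  7.4]
232 [-6.2 -0.4  8.4] [-3.1 -0.5  8. ] [ 5.1 -0.6  7.7] [ 8.9 -0.2  8.8]
235 [-6.2  1.4  7.6] [-3.1  1.7  8.5] [5.2 2.2 9.6] [8.9 1.4 7.7]
238 [-6.3  4.2  9.4] [-3.1  4.   8.8] [5.2 4.  8.8] [9.  3.8 8.3]
241 [-6.3  5.8  8.2] [-3.1  6.   8.7] [5.2 5.8 8.2] [9.  6.  8.6]
244 [ -4.6 -12.3 -35. ] [ -2.2 -11.4 -33.2] [  4.2 -12.  -34.5] [  7.1 -12.  -34.5]
247 [ -4.4 -12.8 -39.4] [ -2.1 -12.5 -38.8] [  4.1 -12.6 -38.9] [  6.9 -12.3 -38.4]
250 [ -4.4 -11.7 -40.4] [ -2.  -12.2 -41.4] [  4.1 -11.6 -40.3] [  6.8 -12.2 -41.5]
```

View pics/s3.png

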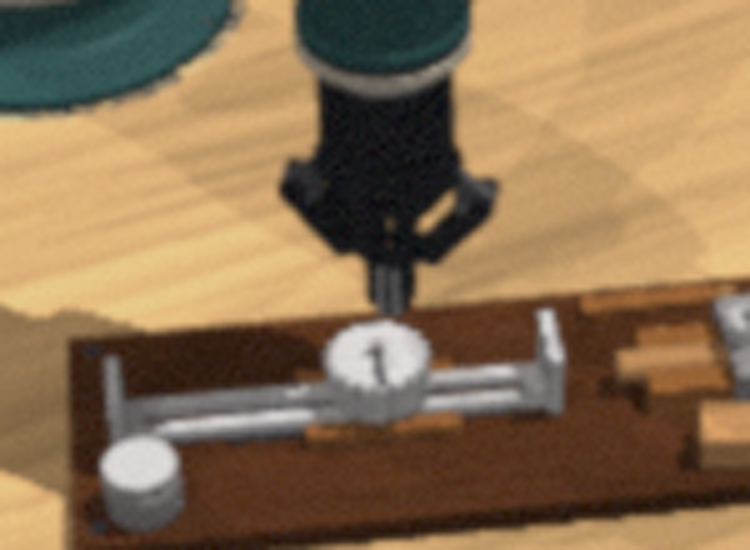

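View pics/w6.png

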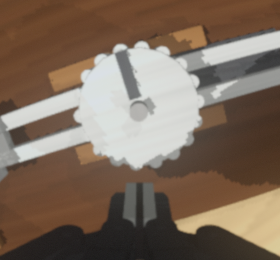

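Run:
```python
from plant import get_state
import numpy as np
from h import *
s=get_state();R=s['tool_rot'];im=np.load("s2.npz")
for q in [(0,-12,-32),(0,-12,-25),(0,-12,-19),(0,0,-32),(0,0,-19),(0,0,0),(0,-12,0)]:
    print(q,np.array(proj(im,s['position']+R@np.array(q)/1e3)).round(1))
```

```text
(0, -12, -32) [311.8 171.1]
(0, -12, -25) [311.9 172.9]
(0, -12, -19) [311.9 174.5]
(0, 0, -32) [312.6 168.5]
(0, 0, -19) [312.7 171.8]
(0, 0, 0) [312.8 176.7]
(0, -12, 0) [312.1 179.3]
```

Both cameras put the real finger end at tool z ≈ -32 mm and the -y face at -12 mm. I'll work with TCP z ≈ 0.010, so the tips are about 42 mm up, and expect contact at about 42 mm from the nut's axis.

>>> drive_tool --linear '[[0,0,0.32],[0,0,0.32],[0,-0.16,0],[0,-0.04,0],[0,-0.04,0],[0,0,0]]' --angular '[[0,0,0],[0,0,0],[0,0,0],[0,0,0],[0,0,0],[0,0,0]]'

```text
t: 7.7
position: [0.4845, 0.0531, 0.0113]
tool_rot: [[-0.582, -0.813, 0.0], [-0.813, 0.582, 0.0], [-0.0, -0.0, -1.0]]
contact_force: [-0.2, 0.6, -0.2]
gripper_width: -0.0002
```

```bash
python3 st.py .519 .0272
```

```text
t 7.7 q [-0.035  0.468 -0.163  2.082  0.13   0.601 -2.481] psi -2.1922 tilt [0.0003 0.0001] z 0.0113
nut in tool x,y mm 0.95 -43.12 force tool [-0.4   0.48  0.21] torque [ 0.057  0.025 -0.009]
```

>>> drive_tool --linear '[[0,-0.03,0],[0,-0.03,0],[0,0,0]]' --angular '[[0,0,0],[0,0,0],[0,0,0]]'

```text
t: 8.0
position: [0.4853, 0.0525, 0.0112]
tool_rot: [[-0.582, -0.813, -0.0], [-0.813, 0.582, 0.0], [-0.0, 0.0, -1.0]]
contact_force: [-1.7, 0.6, 1.5]
gripper_width: -0.0001
```

```bash
python3 st.py .519 .0272
```

```text
t 8.0 q [-0.033  0.469 -0.163  2.08   0.13   0.602 -2.478] psi -2.1918 tilt [-0.0002  0.0002] z 0.0112
nut in tool x,y mm 0.97 -42.08 force tool [ 0.52  1.75 -1.46] torque [0.255 0.36  0.001]
```

>>> drive_tool --linear '[[0.04,-0.05,0],[0.161,-0.008,0],[0.161,-0.008,0],[0.161,-0.008,0],[0.161,-0.008,0]]' --angular '[[0,0,0],[0,0,-1],[0,0,-1],[0,0,-1],[0,0,-1]]'

```text
t: 8.5
position: [0.4785, 0.0363, 0.0111]
tool_rot: [[-0.215, -0.977, -0.001], [-0.977, 0.215, 0.0], [0.0, 0.001, -1.0]]
contact_force: [-4.7, 2.2, 3.7]
gripper_width: 0.0002
```

```bash
python3 st.py .519 .0272
python3 - <<'E'
from plant import get_state,get_image
import cv2,numpy as np
from nut import *
w=get_image("wrist");nutfit(w,"pics/r7.png")
E
```

```text
t 8.5 q [ 0.082  0.468 -0.263  2.096  0.207  0.604 -2.112] psi -1.7872 tilt [-0.0013  0.0001] z 0.0111
nut in tool x,y mm 0.23 -41.56 force tool [-1.11  5.03 -3.69] torque [0.468 1.055 0.051]
```

View pics/r7.png

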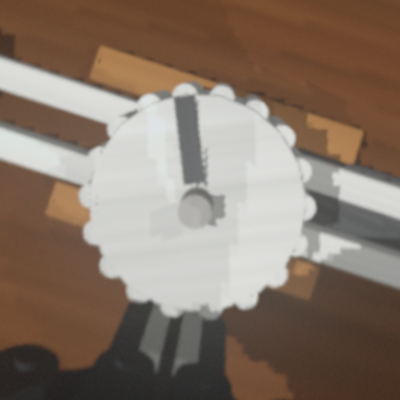

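Friction drive works: the index bar turned about 0.4 rad with 5 N normal and 1.1 N tangential force. Continuing the arc.

>>> drive_tool --linear '[[0.161,-0.008,0],[0.161,-0.008,0],[0.161,-0.008,0],[0.161,-0.008,0],[0.161,-0.008,0],[0.161,-0.008,0],[0.161,-0.008,0],[0.161,-0.008,0],[0.161,-0.008,0],[0.161,-0.008,0]]' --angular '[[0,0,-1],[0,0,-1],[0,0,-1],[0,0,-1],[0,0,-1],[0,0,-1],[0,0,-1],[0,0,-1],[0,0,-1],[0,0,-1]]'

```text
t: 9.55
position: [0.4902, -0.0014, 0.0112]
tool_rot: [[0.705, -0.709, 0.0], [-0.709, -0.705, -0.0], [0.0, -0.0, -1.0]]
contact_force: [0.7, -0.3, 0.1]
gripper_width: 0.0002
```

```bash
python3 st.py .519 .0272
```

```text
t 9.55 q [ 0.356  0.517 -0.5    2.066  0.402  0.652 -1.201] psi -0.7882 tilt [ 0.0002 -0.0001] z 0.0112
nut in tool x,y mm 0.02 -40.62 force tool [ 0.71 -0.31 -0.05] torque [-0.039  0.016  0.045]
```

>>> drive_tool --linear '[[0,-0.03,0],[0,-0.03,0],[0,-0.03,0]]' --angular '[[0,0,0],[0,0,0],[0,0,0]]'

```text
t: 9.85
position: [0.4905, -0.0006, 0.011]
tool_rot: [[0.699, -0.715, -0.002], [-0.715, -0.699, -0.002], [-0.0, 0.003, -1.0]]
contact_force: [-7.5, -9.6, 7.6]
gripper_width: 0.0
```

```bash
python3 st.py .519 .0272
python3 - <<'E'
from plant import get_state,get_image
import cv2,numpy as np
from nut import *
w=get_image("wrist");nutfit(w,"pics/r8.png")
E
```

```text
t 9.85 q [ 0.351  0.518 -0.498  2.063  0.401  0.655 -1.211] psi -0.7962 tilt [-0.0021 -0.0016] z 0.011
nut in tool x,y mm 0.06 -39.78 force tool [ 1.61 12.08 -7.52] torque [-2.246  1.643 -0.064]
```

View pics/r8.png

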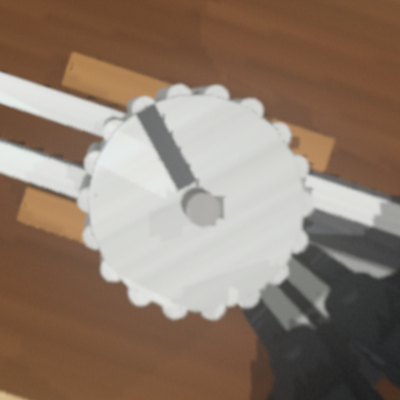

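>>> drive_tool --linear '[[0.161,0.03,0],[0.161,-0.0116,0],[0.161,-0.0116,0],[0.161,-0.0116,0],[0.161,-0.0116,0],[0.161,-0.0116,0]]' --angular '[[0,0,-1],[0,0,-1],[0,0,-1],[0,0,-1],[0,0,-1],[0,0,-1]]'

```text
t: 10.5
position: [0.5118, -0.0115, 0.0111]
tool_rot: [[0.982, -0.19, -0.001], [-0.19, -0.982, -0.001], [-0.001, 0.001, -1.0]]
contact_force: [-0.9, -3.3, 1.8]
gripper_width: 0.0001
```

```bash
python3 st.py .519 .0285
```

```text
t 10.5 q [ 0.477  0.582 -0.636  2.01   0.523  0.716 -0.678] psi -0.1914 tilt [-0.0009 -0.0009] z 0.0111
nut in tool x,y mm -0.52 -40.66 force tool [-0.21  3.42 -1.83] torque [-0.726  0.354  0.056]
```

>>> drive_tool --linear '[[0.161,-0.03,0],[0.161,-0.01,0],[0.161,-0.01,0],[0.161,-0.01,0],[0.161,-0.01,0],[0.161,-0.01,0]]' --angular '[[0,0,-1],[0,0,-1],[0,0,-1],[0,0,-1],[0,0,-1],[0,0,-1]]'

```text
t: 11.1
position: [0.536, -0.0082, 0.0111]
tool_rot: [[0.918, 0.397, -0.0], [0.397, -0.918, -0.001], [-0.001, 0.001, -1.0]]
contact_force: [0.9, -2.9, 0.9]
gripper_width: -0.0002
```

```bash
python3 st.py .519 .0285
python3 - <<'E'
from plant import get_state,get_image
import cv2,numpy as np
from nut import *
w=get_image("wrist");nutfit(w,"pics/r9.png")
E
```

```text
t 11.1 q [ 0.557  0.662 -0.766  1.948  0.643  0.793 -0.168] psi 0.4085 tilt [-0.0002 -0.001 ] z 0.0111
nut in tool x,y mm -1.05 -40.44 force tool [-0.38  3.02 -0.86] torque [-0.757 -0.123  0.021]
```

View pics/r9.png

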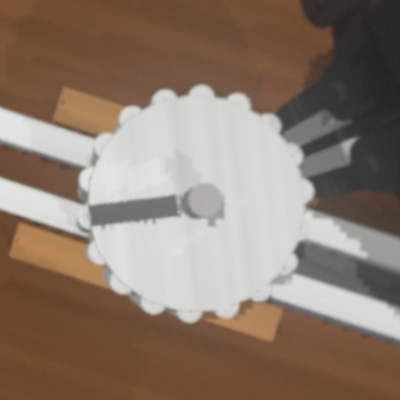

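>>> drive_tool --linear '[[0.161,-0.02,0],[0.161,-0.012,0],[0.161,-0.012,0],[0.161,-0.012,0],[0.161,-0.012,0],[0.161,-0.012,0],[0.161,-0.012,0],[0.161,-0.012,0]]' --angular '[[0,0,-1],[0,0,-1],[0,0,-1],[0,0,-1],[0,0,-1],[0,0,-1],[0,0,-1],[0,0,-1]]'

```text
t: 11.95
position: [0.5573, 0.0158, 0.0112]
tool_rot: [[0.356, 0.935, 0.001], [0.935, -0.356, -0.0], [-0.0, 0.001, -1.0]]
contact_force: [2.3, -2.1, -1.2]
gripper_width: 0.0001
```

```bash
python3 st.py .519 .0285
```

```text
t 11.95 q [ 0.611  0.77  -0.928  1.892  0.793  0.899  0.49 ] psi 1.2073 tilt [ 0.0005 -0.0004] z 0.0112
nut in tool x,y mm -1.76 -40.35 force tool [-1.17  2.87  1.19] torque [-0.427 -0.612 -0.   ]
```

>>> drive_tool --linear '[[0.157,-0.02,0],[0.157,-0.015,0],[0.157,-0.015,0],[0.157,-0.015,0],[0.157,-0.015,0],[0.157,-0.015,0],[0.157,-0.015,0],[0.157,-0.015,0]]' --angular '[[0,0,-1],[0,0,-1],[0,0,-1],[0,0,-1],[0,0,-1],[0,0,-1],[0,0,-1],[0,0,-1]]'

```text
t: 12.75
position: [0.555, 0.0473, 0.0113]
tool_rot: [[-0.423, 0.906, 0.001], [0.906, 0.423, 0.001], [0.0, 0.002, -1.0]]
contact_force: [6.1, 2.7, -2.7]
gripper_width: 0.0
```

```bash
python3 st.py .519 .0285
python3 - <<'E'
from plant import get_state,get_image
import cv2,numpy as np
from nut import *
w=get_image("wrist");nutfit(w,"pics/r10.png")
E
```

```text
t 12.75 q [ 0.643  0.861 -1.076  1.892  0.924  0.99   1.145] psi 2.0079 tilt [0.0014 0.0009] z 0.0113
nut in tool x,y mm -1.81 -40.56 force tool [-0.16  6.69  2.71] torque [ 0.475 -1.379  0.047]
```

View pics/r10.png

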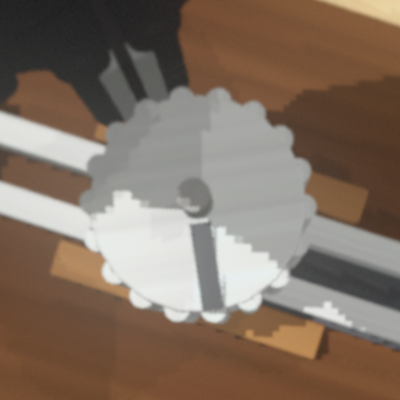

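>>> drive_tool --linear '[[0.159,-0.014,0],[0.159,-0.014,0],[0.159,-0.014,0],[0.159,-0.014,0],[0.159,-0.014,0],[0,0.5,0],[0,0.2,0]]' --angular '[[0,0,-1],[0,0,-1],[0,0,-1],[0,0,-1],[0,0,-1],[0,0,0],[0,0,0]]'

```text
t: 13.5
position: [0.552, 0.0766, 0.0112]
tool_rot: [[-0.803, 0.596, -0.0], [0.596, 0.803, 0.0], [0.0, 0.0, -1.0]]
contact_force: [-0.2, -1.5, 0.7]
gripper_width: -0.0001
```

```bash
python3 st.py .519 .0285
python3 - <<'E'
from plant import get_state,get_image
import cv2,numpy as np
from nut import *
w=get_image("wrist");nutfit(w,"pics/r11.png")
E
```

```text
t 13.5 q [ 0.629  0.921 -1.153  1.889  0.993  1.051  1.544] psi 2.5034 tilt [-0.0003  0.0004] z 0.0112
nut in tool x,y mm -2.14 -58.34 force tool [-0.8  -1.33 -0.69] torque [0.024 0.014 0.048]
```

View pics/r11.png

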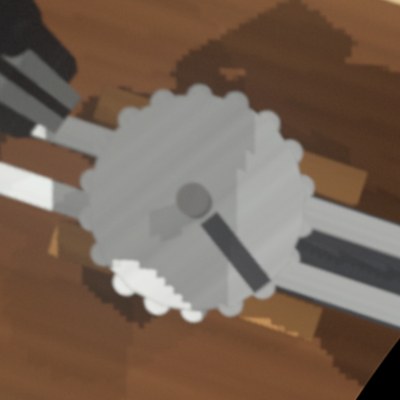

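>>> drive_tool --linear '[[-0.317,-0.012,0],[-0.233,-0.012,0],[-0.233,-0.012,0],[-0.233,-0.012,0],[-0.233,-0.012,0],[-0.233,-0.012,0],[-0.233,-0.012,0],[-0.233,-0.012,0],[-0.233,-0.012,0],[-0.233,-0.012,0],[-0.233,-0.012,0],[-0.233,-0.012,0]]' --angular '[[0,0,1],[0,0,1],[0,0,1],[0,0,1],[0,0,1],[0,0,1],[0,0,1],[0,0,1],[0,0,1],[0,0,1],[0,0,1],[0,0,1]]'

```text
t: 14.75
position: [0.5751, 0.0117, 0.0112]
tool_rot: [[0.267, 0.964, -0.0], [0.964, -0.267, -0.0], [-0.0, 0.0, -1.0]]
contact_force: [-0.2, 0.3, 0.7]
gripper_width: -0.0
```

```bash
python3 st.py .519 .0285
```

```text
t 14.75 q [ 0.615  0.802 -0.941  1.847  0.81   0.931  0.593] psi 1.3003 tilt [-0.     -0.0002] z 0.0112
nut in tool x,y mm 1.17 -58.57 force tool [ 0.2 -0.3 -0.7] torque [ 0.032  0.057 -0.027]
```

Good; repeating the rewind.

>>> drive_tool --linear '[[-0.233,-0.01,0],[-0.233,-0.01,0],[-0.233,-0.01,0],[-0.233,-0.01,0],[-0.233,-0.01,0],[-0.233,-0.01,0],[-0.233,-0.01,0],[-0.233,-0.01,0],[-0.233,-0.01,0],[-0.233,-0.01,0],[-0.233,-0.01,0],[-0.233,-0.01,0]]' --angular '[[0,0,1],[0,0,1],[0,0,1],[0,0,1],[0,0,1],[0,0,1],[0,0,1],[0,0,1],[0,0,1],[0,0,1],[0,0,1],[0,0,1]]'

```text
t: 15.95
position: [0.5253, -0.0313, 0.0113]
tool_rot: [[0.995, 0.1, 0.0], [0.1, -0.995, -0.0], [0.0, 0.0, -1.0]]
contact_force: [-0.4, -0.5, 0.1]
gripper_width: 0.0001
```

>>> drive_tool --linear '[[-0.233,-0.011,0],[-0.233,-0.011,0],[-0.233,-0.011,0],[-0.233,-0.011,0],[-0.233,-0.011,0],[-0.233,-0.011,0],[-0.233,-0.011,0],[-0.233,-0.011,0],[-0.233,-0.011,0],[-0.233,-0.011,0],[-0.233,-0.011,0],[-0.233,-0.011,0]]' --angular '[[0,0,1],[0,0,1],[0,0,1],[0,0,1],[0,0,1],[0,0,1],[0,0,1],[0,0,1],[0,0,1],[0,0,1],[0,0,1],[0,0,1]]'

```text
t: 17.15
position: [0.4673, -0.0, 0.0115]
tool_rot: [[0.454, -0.891, 0.001], [-0.891, -0.454, -0.0], [0.0, -0.001, -1.0]]
contact_force: [0.5, -0.3, -0.2]
gripper_width: -0.0
```

```bash
python3 st.py .519 .0285
```

```text
t 17.15 q [ 0.307  0.474 -0.44   2.122  0.345  0.613 -1.474] psi -1.0997 tilt [ 0.0007 -0.    ] z 0.0115
nut in tool x,y mm -1.95 -59.02 force tool [ 0.52 -0.28  0.22] torque [ 0.032  0.025 -0.001]
```

>>> drive_tool --linear '[[-0.315,-0.011,0],[-0.235,-0.011,0],[-0.235,-0.011,0],[-0.235,-0.011,0],[-0.235,-0.011,0],[-0.235,-0.011,0],[-0.235,-0.011,0],[-0.235,-0.011,0],[-0.235,-0.011,0],[-0.235,-0.011,0],[-0.235,-0.011,0],[0,-0.5,0]]' --angular '[[0,0,1],[0,0,1],[0,0,1],[0,0,1],[0,0,1],[0,0,1],[0,0,1],[0,0,1],[0,0,1],[0,0,1],[0,0,1],[0,0,0]]'

```text
t: 18.35
position: [0.4806, 0.0571, 0.0115]
tool_rot: [[-0.584, -0.812, 0.0], [-0.812, 0.584, 0.001], [-0.001, -0.0, -1.0]]
contact_force: [-0.1, -0.0, 0.5]
gripper_width: 0.0002
```

```bash
python3 st.py .519 .0285
```

```text
t 18.35 q [-0.033  0.464 -0.176  2.09   0.139  0.598 -2.501] psi -2.1947 tilt [0.0004 0.0005] z 0.0115
nut in tool x,y mm 0.83 -47.88 force tool [ 0.04  0.03 -0.5 ] torque [-0.075 -0.038  0.037]
```

>>> drive_tool --linear '[[0.03,-0.2,0],[0,-0.06,0],[0,0,0]]' --angular '[[0,0,0],[0,0,0],[0,0,0]]'

```text
t: 18.65
position: [0.4848, 0.0513, 0.0111]
tool_rot: [[-0.581, -0.814, -0.002], [-0.814, 0.581, 0.001], [0.0, 0.002, -1.0]]
contact_force: [-5.6, 6.0, 4.4]
gripper_width: 0.0003
```

```bash
python3 st.py .519 .0285
```

```text
t 18.65 q [-0.019  0.47  -0.177  2.08   0.139  0.604 -2.483] psi -2.191 tilt [-0.0016  0.0007] z 0.0111
nut in tool x,y mm -1.3 -41.14 force tool [-1.63  8.02 -4.38] torque [ 1.291  1.209 -0.025]
```

>>> drive_tool --linear '[[0.161,-0.01,0],[0.161,-0.012,0],[0.161,-0.012,0],[0.161,-0.012,0],[0.161,-0.012,0],[0.161,-0.012,0],[0.161,-0.012,0],[0.161,-0.012,0]]' --angular '[[0,0,-1],[0,0,-1],[0,0,-1],[0,0,-1],[0,0,-1],[0,0,-1],[0,0,-1],[0,0,-1]]'

```text
t: 19.45
position: [0.4788, 0.0195, 0.0111]
tool_rot: [[0.182, -0.983, -0.001], [-0.983, -0.182, -0.0], [-0.0, 0.001, -1.0]]
contact_force: [-2.2, 1.0, 0.9]
gripper_width: 0.0002
```

```bash
python3 st.py .519 .0285
```

```text
t 19.45 q [ 0.209  0.48  -0.372  2.095  0.294  0.617 -1.755] psi -1.3876 tilt [-0.0009 -0.0001] z 0.0111
nut in tool x,y mm -1.56 -41.17 force tool [-1.36  1.97 -0.94] torque [0.2   0.543 0.037]
```

>>> drive_tool --linear '[[0.161,-0.042,0],[0.161,-0.016,0],[0.161,-0.016,0],[0.161,-0.016,0],[0.161,-0.016,0],[0.161,-0.016,0],[0.161,-0.016,0]]' --angular '[[0,0,-1],[0,0,-1],[0,0,-1],[0,0,-1],[0,0,-1],[0,0,-1],[0,0,-1]]'

```text
t: 20.15
position: [0.4945, -0.0043, 0.011]
tool_rot: [[0.772, -0.635, -0.001], [-0.635, -0.772, -0.001], [-0.001, 0.001, -1.0]]
contact_force: [-3.2, -2.5, 1.3]
gripper_width: -0.0
```

```bash
python3 st.py .519 .0285
python3 - <<'E'
from plant import get_state,get_image
import cv2,numpy as np
from nut import *
w=get_image("wrist");nutfit(w,"pics/r12.png")
E
```

```text
t 20.15 q [ 0.389  0.532 -0.536  2.054  0.433  0.667 -1.121] psi -0.6883 tilt [-0.0013 -0.0007] z 0.011
nut in tool x,y mm -1.87 -40.9 force tool [-0.85  3.97 -1.26] torque [-0.356  0.734  0.003]
```

View pics/r12.png

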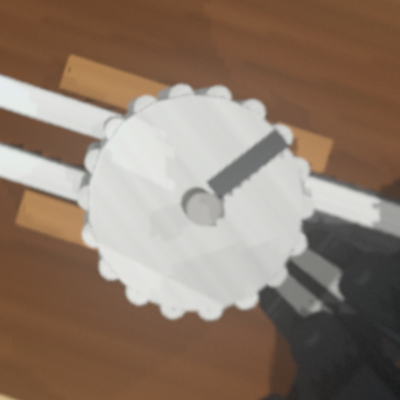

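>>> drive_tool --linear '[[0.16,-0.017,0],[0.16,-0.0155,0],[0.16,-0.0155,0],[0.16,-0.0155,0],[0.16,-0.0155,0],[0.16,-0.0155,0],[0.16,-0.0155,0],[0.16,-0.0155,0]]' --angular '[[0,0,-1],[0,0,-1],[0,0,-1],[0,0,-1],[0,0,-1],[0,0,-1],[0,0,-1],[0,0,-1]]'

```text
t: 21.0
position: [0.5254, -0.0116, 0.0111]
tool_rot: [[0.994, 0.109, -0.0], [0.109, -0.994, -0.001], [-0.0, 0.0, -1.0]]
contact_force: [-1.8, -3.2, -1.0]
gripper_width: -0.0003
```

```bash
python3 st.py .519 .0285
```

```text
t 21.0 q [ 0.531  0.627 -0.714  1.975  0.594  0.758 -0.428] psi 0.1093 tilt [-0.0004 -0.0005] z 0.0111
nut in tool x,y mm -2.0 -40.53 force tool [-2.16  2.97  1.04] torque [-0.432  0.216  0.097]
```

>>> drive_tool --linear '[[0.16,-0.024,0],[0.16,-0.0155,0],[0.16,-0.0155,0],[0.16,-0.0155,0],[0.16,-0.0155,0],[0.16,-0.0155,0],[0.16,-0.0155,0],[0.16,-0.0155,0],[0.16,-0.0155,0]]' --angular '[[0,0,-1],[0,0,-1],[0,0,-1],[0,0,-1],[0,0,-1],[0,0,-1],[0,0,-1],[0,0,-1],[0,0,-1]]'

```text
t: 21.9
position: [0.5545, 0.009, 0.0112]
tool_rot: [[0.532, 0.847, 0.0], [0.847, -0.532, -0.0], [0.0, 0.0, -1.0]]
contact_force: [0.2, 0.7, -0.1]
gripper_width: 0.0001
```

```bash
python3 st.py .519 .0285
```

```text
t 21.9 q [ 0.608  0.751 -0.9    1.9    0.767  0.879  0.321] psi 1.0095 tilt [ 0.0002 -0.0001] z 0.0112
nut in tool x,y mm -2.33 -40.41 force tool [ 0.66 -0.22  0.13] torque [-0.063  0.009 -0.005]
```

>>> drive_tool --linear '[[0,-0.03,0],[0.16,-0.03,0],[0.16,-0.017,0],[0.16,-0.017,0]]' --angular '[[0,0,0],[0,0,-1],[0,0,-1],[0,0,-1]]'

```text
t: 22.3
position: [0.5583, 0.0203, 0.0113]
tool_rot: [[0.261, 0.965, 0.001], [0.965, -0.261, -0.001], [-0.0, 0.001, -1.0]]
contact_force: [4.9, -2.3, -1.8]
gripper_width: -0.0001
```

```bash
python3 st.py .519 .0285
python3 - <<'E'
from plant import get_state,get_image
import cv2,numpy as np
from nut import *
w=get_image("wrist");nutfit(w,"pics/r13.png")
E
```

```text
t 22.3 q [ 0.62   0.787 -0.957  1.89   0.82   0.916  0.563] psi 1.3064 tilt [ 0.0013 -0.0008] z 0.0113
nut in tool x,y mm -2.32 -40.06 force tool [-0.95  5.33  1.76] torque [-0.691 -1.054  0.032]
```

View pics/r13.png

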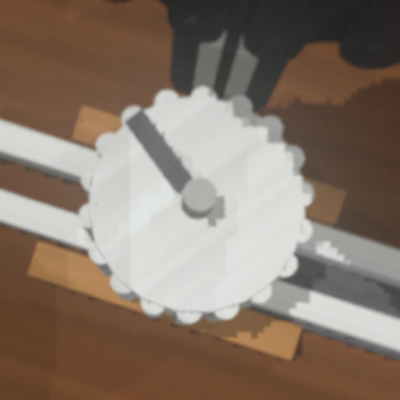

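>>> drive_tool --linear '[[0.16,-0.015,0],[0.16,-0.016,0],[0.16,-0.016,0],[0.16,-0.016,0],[0.16,-0.016,0],[0.16,-0.016,0],[0.16,-0.016,0]]' --angular '[[0,0,-1],[0,0,-1],[0,0,-1],[0,0,-1],[0,0,-1],[0,0,-1],[0,0,-1]]'

```text
t: 23.05
position: [0.5543, 0.0485, 0.0113]
tool_rot: [[-0.423, 0.906, 0.001], [0.906, 0.423, 0.0], [-0.0, 0.001, -1.0]]
contact_force: [3.9, 0.6, -1.5]
gripper_width: 0.0001
```

```bash
python3 st.py .519 .0285
```

```text
t 23.05 q [ 0.646  0.867 -1.085  1.893  0.932  0.996  1.136] psi 2.0071 tilt [0.0011 0.0003] z 0.0113
nut in tool x,y mm -3.16 -40.46 force tool [-1.08  3.75  1.47] torque [-0.001 -0.856  0.055]
```

>>> drive_tool --linear '[[0.158,-0.022,0],[0.158,-0.018,0],[0.158,-0.018,0],[0.158,-0.018,0],[0.158,-0.018,0],[0.158,-0.018,0],[0,0.5,0],[-0.1,0.2,0]]' --angular '[[0,0,-1],[0,0,-1],[0,0,-1],[0,0,-1],[0,0,-1],[0,0,-1],[0,0,0],[0,0,0]]'

```text
t: 23.85
position: [0.5483, 0.0799, 0.0113]
tool_rot: [[-0.859, 0.513, -0.0], [0.513, 0.859, 0.0], [0.0, 0.0, -1.0]]
contact_force: [-0.2, 0.3, 0.9]
gripper_width: 0.0
```

```bash
python3 st.py .519 .0285
python3 - <<'E'
from plant import get_state,get_image
import cv2,numpy as np
from nut import *
w=get_image("wrist");nutfit(w,"pics/r14.png")
E
```

```text
t 23.85 q [ 0.635  0.932 -1.173  1.897  1.01   1.063  1.624] psi 2.6032 tilt [-0.      0.0005] z 0.0113
nut in tool x,y mm -1.23 -59.16 force tool [ 0.3   0.15 -0.92] torque [-0.003  0.012 -0.006]
```

View pics/r14.png

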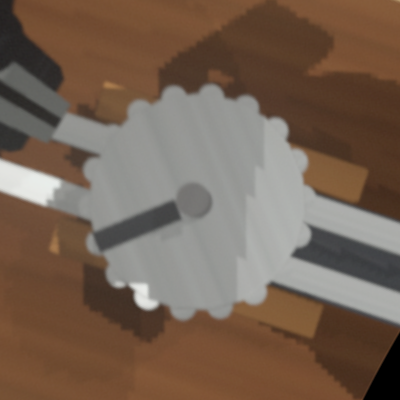

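>>> drive_tool --linear '[[-0.26,-0.012,0],[-0.235,-0.012,0],[-0.235,-0.012,0],[-0.235,-0.012,0],[-0.235,-0.012,0],[-0.235,-0.012,0],[-0.235,-0.012,0],[-0.235,-0.012,0],[-0.235,-0.012,0],[-0.235,-0.012,0],[-0.235,-0.012,0],[-0.235,-0.012,0]]' --angular '[[0,0,1],[0,0,1],[0,0,1],[0,0,1],[0,0,1],[0,0,1],[0,0,1],[0,0,1],[0,0,1],[0,0,1],[0,0,1],[0,0,1]]'

```text
t: 25.1
position: [0.5768, 0.0181, 0.0112]
tool_rot: [[0.17, 0.985, 0.0], [0.985, -0.17, -0.0], [-0.0, 0.0, -1.0]]
contact_force: [0.2, 0.5, 0.8]
gripper_width: 0.0001
```

>>> drive_tool --linear '[[-0.235,-0.012,0],[-0.235,-0.012,0],[-0.235,-0.012,0],[-0.235,-0.012,0],[-0.235,-0.012,0],[-0.235,-0.012,0],[-0.235,-0.012,0],[-0.235,-0.012,0],[-0.235,-0.012,0],[-0.235,-0.012,0],[-0.235,-0.012,0],[-0.235,-0.012,0]]' --angular '[[0,0,1],[0,0,1],[0,0,1],[0,0,1],[0,0,1],[0,0,1],[0,0,1],[0,0,1],[0,0,1],[0,0,1],[0,0,1],[0,0,1]]'

```text
t: 26.3
position: [0.5306, -0.0297, 0.0114]
tool_rot: [[0.98, 0.199, 0.001], [0.199, -0.98, -0.0], [0.0, 0.0, -1.0]]
contact_force: [-0.6, -1.0, -0.3]
gripper_width: -0.0001
```

```bash
python3 st.py .519 .0285
```

```text
t 26.3 q [ 0.576  0.641 -0.732  1.961  0.611  0.772 -0.313] psi 0.2003 tilt [ 0.0005 -0.    ] z 0.0114
nut in tool x,y mm 0.18 -59.39 force tool [-0.77  0.89  0.26] torque [0.006 0.017 0.024]
```

>>> drive_tool --linear '[[-0.235,-0.012,0],[-0.235,-0.012,0],[-0.235,-0.012,0],[-0.235,-0.012,0],[-0.235,-0.012,0],[-0.235,-0.012,0],[-0.235,-0.012,0],[-0.235,-0.012,0],[-0.235,-0.012,0],[-0.235,-0.012,0],[-0.235,-0.012,0],[-0.235,-0.012,0]]' --angular '[[0,0,1],[0,0,1],[0,0,1],[0,0,1],[0,0,1],[0,0,1],[0,0,1],[0,0,1],[0,0,1],[0,0,1],[0,0,1],[0,0,1]]'

```text
t: 27.5
position: [0.4694, -0.0039, 0.0115]
tool_rot: [[0.541, -0.841, 0.001], [-0.841, -0.541, 0.0], [0.0, -0.001, -1.0]]
contact_force: [0.7, 0.5, -0.1]
gripper_width: -0.0003
```

>>> drive_tool --linear '[[-0.27,-0.011,0],[-0.236,-0.011,0],[-0.236,-0.011,0],[-0.236,-0.011,0],[-0.236,-0.011,0],[-0.236,-0.011,0],[-0.236,-0.011,0],[-0.236,-0.011,0],[-0.236,-0.011,0],[-0.236,-0.011,0],[-0.236,-0.011,0],[-0.236,-0.011,0]]' --angular '[[0,0,1],[0,0,1],[0,0,1],[0,0,1],[0,0,1],[0,0,1],[0,0,1],[0,0,1],[0,0,1],[0,0,1],[0,0,1],[0,0,1]]'

```text
t: 28.7
position: [0.4704, 0.0638, 0.0115]
tool_rot: [[-0.588, -0.809, 0.001], [-0.809, 0.588, 0.0], [-0.001, -0.001, -1.0]]
contact_force: [0.7, 0.3, -0.2]
gripper_width: -0.0003
```

```bash
python3 st.py .519 .0285
```

```text
t 28.7 q [-0.044  0.452 -0.183  2.112  0.144  0.588 -2.528] psi -2.1991 tilt [0.0009 0.0003] z 0.0115
nut in tool x,y mm -0.02 -60.11 force tool [-0.62 -0.37  0.17] torque [-0.002  0.004  0.021]
```

>>> drive_tool --linear '[[0,-0.4,0],[0,-0.3,0],[0,-0.08,0],[0,0,0]]' --angular '[[0,0,0],[0,0,0],[0,0,0],[0,0,0]]'

```text
t: 29.1
position: [0.4852, 0.0516, 0.011]
tool_rot: [[-0.581, -0.814, -0.002], [-0.814, 0.581, 0.0], [0.001, 0.002, -1.0]]
contact_force: [-5.0, 4.0, 4.2]
gripper_width: -0.0002
```

```bash
python3 st.py .519 .0285
```

```text
t 29.1 q [-0.015  0.471 -0.183  2.079  0.145  0.605 -2.489] psi -2.191 tilt [-0.0016  0.0004] z 0.011
nut in tool x,y mm -0.82 -40.95 force tool [-0.39  6.41 -4.16] torque [ 0.788  1.19  -0.015]
```

>>> drive_tool --linear '[[0.161,-0.016,0],[0.161,-0.016,0],[0.161,-0.016,0],[0.161,-0.016,0],[0.161,-0.016,0],[0.161,-0.016,0],[0.161,-0.016,0],[0.161,-0.016,0]]' --angular '[[0,0,-1],[0,0,-1],[0,0,-1],[0,0,-1],[0,0,-1],[0,0,-1],[0,0,-1],[0,0,-1]]'

```text
t: 29.9
position: [0.4791, 0.0198, 0.0109]
tool_rot: [[0.183, -0.983, -0.002], [-0.983, -0.183, -0.0], [-0.0, 0.003, -1.0]]
contact_force: [-8.1, -0.7, 5.0]
gripper_width: 0.0003
```

```bash
python3 st.py .519 .0285
```

```text
t 29.9 q [ 0.212  0.482 -0.378  2.093  0.299  0.62  -1.759] psi -1.3872 tilt [-0.0025 -0.0005] z 0.0109
nut in tool x,y mm -1.29 -40.85 force tool [-0.82  8.14 -4.98] torque [0.031 1.648 0.049]
```

>>> drive_tool --linear '[[0.161,-0.01,0],[0.161,-0.014,0],[0.161,-0.014,0],[0.161,-0.014,0],[0.161,-0.014,0],[0.161,-0.014,0],[0.161,-0.014,0],[0.161,-0.014,0]]' --angular '[[0,0,-1],[0,0,-1],[0,0,-1],[0,0,-1],[0,0,-1],[0,0,-1],[0,0,-1],[0,0,-1]]'

```text
t: 30.7
position: [0.498, -0.0063, 0.011]
tool_rot: [[0.832, -0.555, -0.001], [-0.555, -0.832, -0.001], [-0.001, 0.001, -1.0]]
contact_force: [-2.9, -1.4, 1.4]
gripper_width: -0.0003
```

```bash
python3 st.py .519 .0285
```

```text
t 30.7 q [ 0.415  0.544 -0.565  2.045  0.458  0.678 -1.036] psi -0.5879 tilt [-0.001  -0.0006] z 0.011
nut in tool x,y mm -1.88 -40.61 force tool [-1.68  2.78 -1.37] torque [-0.303  0.587  0.059]
```

>>> drive_tool --linear '[[0.16,-0.035,0],[0.16,-0.018,0],[0.16,-0.018,0],[0.16,-0.018,0],[0.16,-0.018,0],[0.16,-0.018,0],[0.16,-0.018,0]]' --angular '[[0,0,-1],[0,0,-1],[0,0,-1],[0,0,-1],[0,0,-1],[0,0,-1],[0,0,-1]]'

```text
t: 31.4
position: [0.5259, -0.0113, 0.0111]
tool_rot: [[0.994, 0.111, -0.0], [0.111, -0.994, -0.001], [-0.001, 0.001, -1.0]]
contact_force: [-2.0, -3.1, -0.5]
gripper_width: -0.0002
```

```bash
python3 st.py .519 .0285
```

```text
t 31.4 q [ 0.534  0.63  -0.72   1.974  0.6    0.761 -0.43 ] psi 0.1115 tilt [-0.0004 -0.0009] z 0.0111
nut in tool x,y mm -2.41 -40.36 force tool [-2.32  2.88  0.46] torque [-0.614  0.268  0.036]
```

>>> drive_tool --linear '[[0.16,-0.035,0],[0.16,-0.022,0],[0.16,-0.022,0],[0.16,-0.022,0],[0.16,-0.022,0]]' --angular '[[0,0,-1],[0,0,-1],[0,0,-1],[0,0,-1],[0,0,-1]]'

```text
t: 31.9
position: [0.5444, -0.0028, 0.0111]
tool_rot: [[0.819, 0.574, 0.0], [0.574, -0.819, -0.001], [-0.0, 0.001, -1.0]]
contact_force: [1.5, -5.1, -0.3]
gripper_width: 0.0001
```

```bash
python3 st.py .519 .0285
python3 - <<'E'
from plant import get_state,get_image
import cv2,numpy as np
from nut import *
w=get_image("wrist");nutfit(w,"pics/r15.png")
E
```

```text
t 31.9 q [ 0.584  0.699 -0.825  1.927  0.698  0.829 -0.013] psi 0.6111 tilt [ 0.0003 -0.0013] z 0.0111
nut in tool x,y mm -2.82 -40.16 force tool [-1.67  5.02  0.32] torque [-1.093 -0.27   0.064]
```

View pics/r15.png

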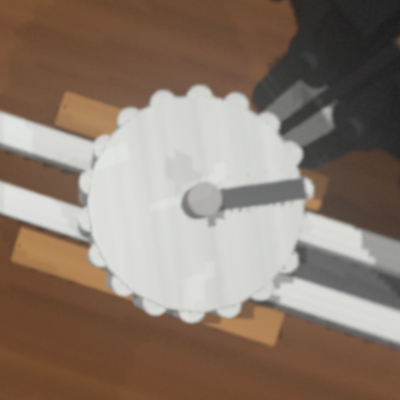

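>>> drive_tool --linear '[[0.159,-0.022,0],[0.159,-0.021,0],[0.159,-0.021,0],[0.159,-0.021,0],[0.159,-0.021,0],[0.159,-0.021,0],[0.159,-0.021,0]]' --angular '[[0,0,-1],[0,0,-1],[0,0,-1],[0,0,-1],[0,0,-1],[0,0,-1],[0,0,-1]]'

```text
t: 32.65
position: [0.5587, 0.0214, 0.0112]
tool_rot: [[0.257, 0.966, 0.001], [0.966, -0.257, -0.001], [-0.0, 0.001, -1.0]]
contact_force: [3.7, -2.1, -2.7]
gripper_width: 0.0
```

```bash
python3 st.py .519 .0285
```

```text
t 32.65 q [ 0.622  0.791 -0.963  1.888  0.825  0.92   0.563] psi 1.3112 tilt [ 0.0013 -0.0007] z 0.0112
nut in tool x,y mm -3.33 -40.24 force tool [-1.04  4.12  2.67] torque [-0.531 -0.831  0.042]
```

>>> drive_tool --linear '[[0.159,-0.022,0],[0.159,-0.02,0],[0.159,-0.02,0],[0.159,-0.02,0],[0.159,-0.02,0],[0.159,-0.02,0],[0.159,-0.02,0],[0.159,-0.02,0],[0.159,-0.02,0],[0.159,-0.02,0],[0,0.5,0],[-0.1,0.3,0]]' --angular '[[0,0,-1],[0,0,-1],[0,0,-1],[0,0,-1],[0,0,-1],[0,0,-1],[0,0,-1],[0,0,-1],[0,0,-1],[0,0,-1],[0,0,0],[0,0,0]]'

```text
t: 33.85
position: [0.5635, 0.0716, 0.0113]
tool_rot: [[-0.67, 0.742, 0.0], [0.742, 0.67, 0.001], [0.0, 0.001, -1.0]]
contact_force: [-0.1, -0.2, 0.2]
gripper_width: 0.0001
```

```bash
python3 st.py .519 .0285
python3 - <<'E'
from plant import get_state,get_image
import cv2,numpy as np
from nut import *
w=get_image("wrist");nutfit(w,"pics/r16.png");cv2.imwrite("pics/w16.png",w["color"]);np.savez("w16.npz",**w)
E
```

```text
t 33.85 q [ 0.621  0.918 -1.132  1.863  0.978  1.048  1.377] psi 2.3048 tilt [0.0004 0.0006] z 0.0113
nut in tool x,y mm -2.18 -61.86 force tool [-0.11 -0.18 -0.15] torque [ 0.013 -0.037  0.039]
```

View pics/r16.png

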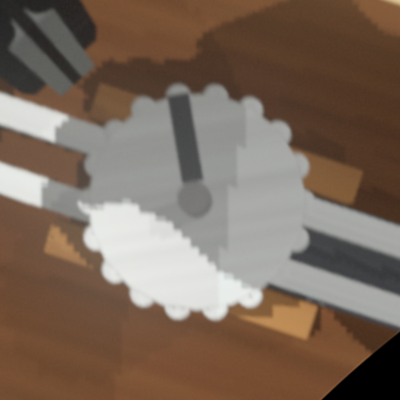

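View pics/w16.png

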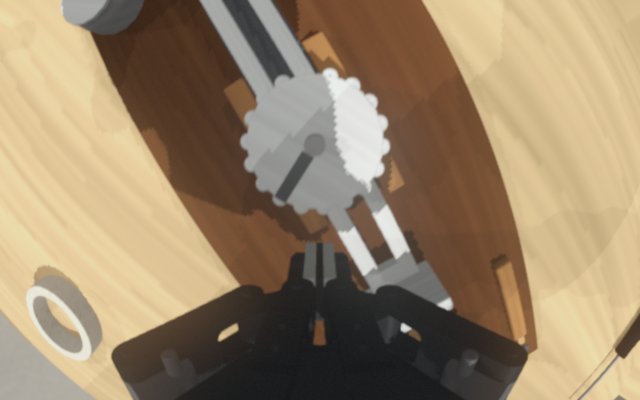

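The index bar reads about 748° in all, or 13.06 rad (2.08 turns), which is inside the window. Now I lift, turn the tool to ψ ≈ -0.32 so its -y face looks along the jig's +y, and move behind the tail.

>>> drive_tool --linear '[[0,0,-0.8],[0,0,-0.8],[0,0,-0.8],[0,0,0],[0,0,0],[0,0,0],[0,0,0],[0,0,0],[0,0,0],[0,0,0],[0,0,0],[0,0,0]]' --angular '[[0,0,0],[0,0,0],[0,0,0.2],[0,0,1],[0,0,1],[0,0,1],[0,0,1],[0,0,1],[0,0,1],[0,0,1],[0,0,1],[0,0,1]]'

```text
t: 35.1
position: [0.5629, 0.0713, 0.0714]
tool_rot: [[0.188, 0.982, 0.001], [0.982, -0.188, 0.0], [0.0, 0.0, -1.0]]
contact_force: [-0.2, 0.6, 0.6]
gripper_width: 0.0001
```

>>> drive_tool --linear '[[0,0,0],[0,0,0],[0,0,0],[0,0,0],[0,0,0],[0,0,0],[0,0,0],[0,0,0],[0,0,0],[0,0,0],[0,0,0],[0,0,0]]' --angular '[[0,0,1],[0,0,1],[0,0,1],[0,0,1],[0,0,1],[0,0,1],[0,0,1],[0,0,1],[0,0,1],[0,0,1],[0,0,1],[0,0,1]]'

```text
t: 36.3
position: [0.5629, 0.0715, 0.0715]
tool_rot: [[0.983, 0.181, 0.001], [0.181, -0.983, 0.0], [0.001, -0.0, -1.0]]
contact_force: [0.4, -0.5, 0.7]
gripper_width: 0.0
```

>>> drive_tool --linear '[[0,0,0],[0,0,0],[0,0,0],[0,0,0],[0,0,0],[0,0,0]]' --angular '[[0,0,1],[0,0,1],[0,0,1],[0,0,1],[0,0,1],[0,0,0]]'

```text
t: 36.9
position: [0.5628, 0.0716, 0.0715]
tool_rot: [[0.951, -0.31, 0.001], [-0.31, -0.951, -0.0], [0.001, -0.0, -1.0]]
contact_force: [-0.3, 1.0, -0.0]
gripper_width: -0.0001
```

```bash
cat > tgt.py <<'E'
from plant import get_state
import numpy as np,sys
s=get_state();R=s['tool_rot'];T=np.array(list(map(float,sys.argv[1:4])))
print("t",s['t'],"pos",s['position'].round(4),"psi",np.arctan2(R[1,0],R[0,0]).round(4),"q",s['q'].round(2))
print("move rows(25mm units) in tool:",(R.T@(T-s['position'])/.025).round(3),"F tool",(R.T@s['contact_force']).round(2))
E
python3 tgt.py .4585 -.1537 .0713
```

```text
t 36.9 pos [0.5628 0.0716 0.0715] psi -0.3151 q [ 0.33  0.56 -0.65  1.85  0.44  0.88 -0.86]
move rows(25mm units) in tool: [-1.174e+00  9.861e+00  7.000e-03] F tool [-0.63 -0.83  0.03]
```

>>> drive_tool --linear '[[-0.117,0.98,0],[-0.117,0.98,0],[-0.117,0.98,0],[-0.117,0.98,0],[-0.117,0.98,0],[-0.117,0.98,0],[-0.117,0.98,0],[-0.117,0.98,0],[-0.117,0.98,0],[-0.117,0.98,0],[0,0,0]]' --angular '[[0,0,0],[0,0,0],[0,0,0],[0,0,0],[0,0,0],[0,0,0],[0,0,0],[0,0,0],[0,0,0],[0,0,0],[0,0,0]]'

```text
t: 38.0
position: [0.4582, -0.1558, 0.0712]
tool_rot: [[0.951, -0.309, -0.001], [-0.309, -0.951, -0.001], [-0.0, 0.001, -1.0]]
contact_force: [0.5, 0.2, 0.3]
gripper_width: 0.0
```

```bash
python3 tgt.py .4585 -.1537 .010
python3 - <<'E'
from plant import get_state,get_image
import cv2,numpy as np
w=get_image("wrist");cv2.imwrite("pics/w17.png",w["color"]);np.savez("w17.npz",**w)
E
```

```text
t 38.0 pos [ 0.4582 -0.1558  0.0712] psi -0.3137 q [ 0.82  0.43 -0.66  2.05  0.37  0.78 -0.38]
move rows(25mm units) in tool: [-0.016 -0.088  2.446] F tool [ 0.36 -0.36 -0.32]
```

View pics/w17.png

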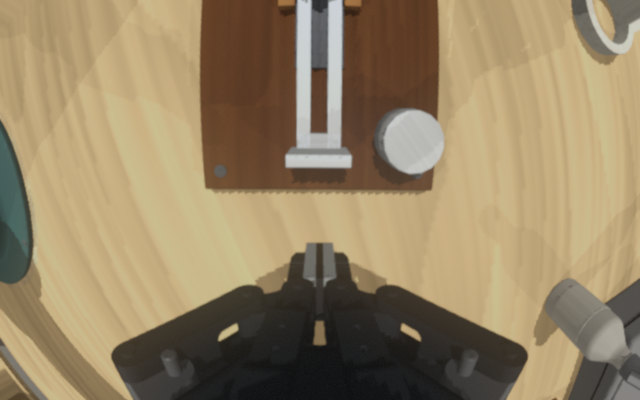

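The tail is straight ahead, with its outer top edge at (318,168) and the tin at (409,141) clear to the right. The fingers line up at column 320.

Run:
```python
import numpy as np
from plant import get_state
from h import *
w=np.load("w17.npz");s=get_state();R=s['tool_rot']
for n,p,z in [("tail L",(287,166),.06),("tail R",(350,167),.06),("tail c",(318,167.5),.06),("tin c",(414,141),.034),("bar far",(319,40),.03)]:
    P=fonz(w,*p,z);print(n,P.round(4),(R.T@(P-s['position'])*1e3).round(1))
```

```text
tail L [ 0.4527 -0.1125  0.06  ] [-18.8 -37.6  11.3]
tail R [ 0.4885 -0.1248  0.06  ] [ 19.  -37.   11.3]
tail c [ 0.4701 -0.1192  0.06  ] [ -0.2 -36.6  11.3]
tin c [ 0.5378 -0.126   0.034 ] [ 66.3 -51.   37.3]
bar far [ 0.4963 -0.0407  0.03  ] [   0.5 -119.5   41.3]
```

>>> drive_tool --linear '[[0,0,0.82],[0,0,0.82],[0,0,0.8],[0,-0.45,0],[0,-0.4,0],[0,-0.1,0],[0,-0.1,0],[0,-0.1,0]]' --angular '[[0,0,0],[0,0,0],[0,0,0],[0,0,0],[0,0,0],[0,0,0],[0,0,0],[0,0,0]]'

```text
t: 38.85
position: [0.4684, -0.1258, 0.0109]
tool_rot: [[0.952, -0.307, 0.001], [-0.307, -0.952, -0.001], [0.001, 0.001, -1.0]]
contact_force: [-1.9, -4.2, 3.0]
gripper_width: -0.0001
```

```bash
python3 tgt.py .4701 -.1192 .010
```

```text
t 38.85 pos [ 0.4684 -0.1258  0.0109] psi -0.3123 q [ 0.69  0.53 -0.59  2.08  0.47  0.67 -0.53]
move rows(25mm units) in tool: [-0.018 -0.271  0.035] F tool [-0.57  4.56 -2.96]
```

>>> drive_tool --linear '[[0,-0.1,0],[0,-0.1,0],[0,-0.1,0],[0,-0.1,0],[0,-0.1,0],[0,-0.1,0],[0,-0.1,0],[0,-0.1,0]]' --angular '[[0,0,0],[0,0,0],[0,0,0],[0,0,0],[0,0,0],[0,0,0],[0,0,0],[0,0,0]]'

```text
t: 39.65
position: [0.4743, -0.1062, 0.0102]
tool_rot: [[0.952, -0.307, 0.0], [-0.307, -0.952, 0.0], [0.0, -0.0, -1.0]]
contact_force: [0.4, -5.0, 2.1]
gripper_width: 0.0002
```

```bash
python3 tgt.py .4701 -.1192 .010
python3 - <<'E'
from plant import get_state,get_image
import cv2,numpy as np
w=get_image("wrist");cv2.imwrite("pics/w18.png",w["color"])
E
```

```text
t 39.65 pos [ 0.4743 -0.1062  0.0102] psi -0.312 q [ 0.65  0.53 -0.59  2.07  0.48  0.67 -0.57]
move rows(25mm units) in tool: [-0.001  0.547  0.007] F tool [ 1.93  4.6  -2.11]
```

View pics/w18.png

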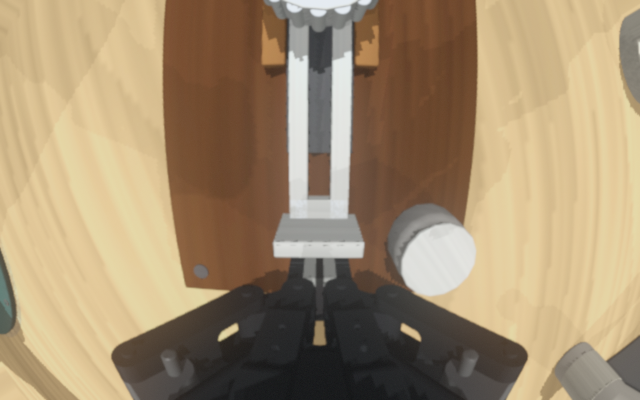

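>>> drive_tool --linear '[[0,-0.1,0],[0,-0.08,0],[0,-0.04,0],[0,-0.04,0]]' --angular '[[0,0,0],[0,0,0],[0,0,0],[0,0,0]]'

```text
t: 40.1
position: [0.4761, -0.1001, 0.0102]
tool_rot: [[0.952, -0.307, -0.0], [-0.307, -0.952, 0.0], [-0.0, 0.0, -1.0]]
contact_force: [1.3, -4.9, 1.5]
gripper_width: -0.0003
```

```bash
python3 tgt.py .4701 -.1192 .010
```

```text
t 40.1 pos [ 0.4761 -0.1001  0.0102] psi -0.312 q [ 0.63  0.54 -0.59  2.07  0.48  0.67 -0.59]
move rows(25mm units) in tool: [0.004 0.8   0.006] F tool [ 2.74  4.26 -1.49]
```

>>> drive_tool --linear '[[0.01,-0.04,0],[0.01,-0.04,0],[0,-0.04,0],[0,-0.04,0]]' --angular '[[0,0,0],[0,0,0],[0,0,0],[0,0,0]]'

```text
t: 40.5
position: [0.4775, -0.0964, 0.0101]
tool_rot: [[0.952, -0.307, -0.001], [-0.307, -0.952, 0.0], [-0.001, 0.0, -1.0]]
contact_force: [-2.7, -3.1, 2.9]
gripper_width: 0.0001
```

```bash
python3 tgt.py .4701 -.1192 .010
python3 - <<'E'
from plant import get_state,get_image
import cv2,numpy as np
t=get_image("top");cv2.imwrite("pics/t2.png",cv2.resize(t["color"][160:290,230:410],None,fx=4.4,fy=4.4,interpolation=cv2.INTER_CUBIC));np.savez("t2.npz",**t)
E
```

```text
t 40.5 pos [ 0.4775 -0.0964  0.0101] psi -0.3119 q [ 0.63  0.54 -0.59  2.07  0.48  0.67 -0.59]
move rows(25mm units) in tool: [-0.002  0.96   0.003] F tool [-1.66  3.74 -2.93]
```

View pics/t2.png

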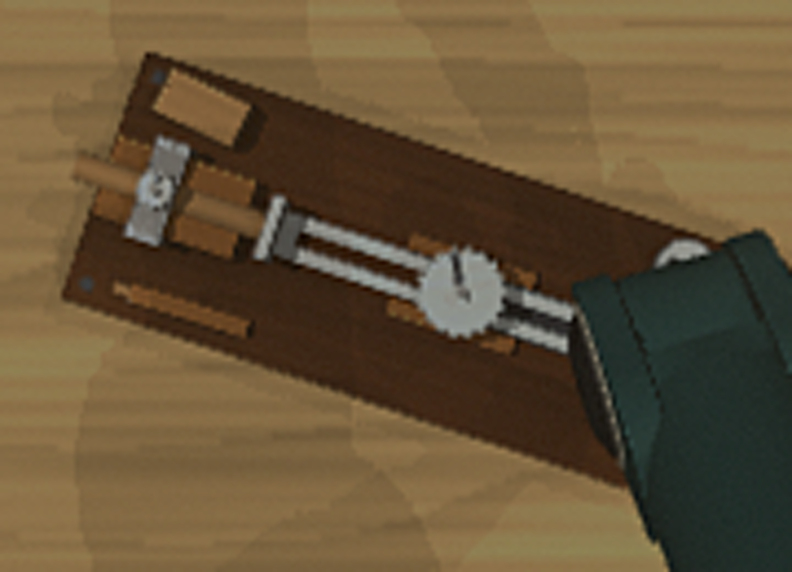

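The face plate at (268,228) is now almost against the dowel's end. I push on in small steps until the force climbs at the hard stop.

>>> drive_tool --linear '[[0,-0.04,0],[0,-0.04,0],[0,-0.04,0]]' --angular '[[0,0,0],[0,0,0],[0,0,0]]'

```text
t: 40.85
position: [0.4781, -0.0947, 0.0101]
tool_rot: [[0.951, -0.308, -0.001], [-0.308, -0.951, -0.001], [-0.001, 0.002, -1.0]]
contact_force: [-7.1, -13.9, 6.7]
gripper_width: 0.0003
```

```bash
python3 tgt.py .4701 -.1192 .010
```

```text
t 40.85 pos [ 0.4781 -0.0947  0.0101] psi -0.3128 q [ 0.62  0.54 -0.59  2.07  0.48  0.67 -0.6 ]
move rows(25mm units) in tool: [-0.003  1.032  0.004] F tool [-2.45 15.4  -6.64]
```

The force rose to 15 N while the tool fell short of its command, so that is the hard stop. I hold briefly, then back off and lift.

>>> drive_tool --linear '[[0,0,0],[0,0,0],[0,0,0],[0,0.2,0],[0,0.8,0],[0,0.8,0],[0,0,-1],[0,0,-1],[0,0,-1],[0,0.8,-1],[0,0.8,-1],[0,0,0]]' --angular '[[0,0,0],[0,0,0],[0,0,0],[0,0,0],[0,0,0],[0,0,0],[0,0,0],[0,0,0],[0,0,0],[0,0,0],[0,0,0],[0,0,0]]'

```text
t: 42.05
position: [0.4537, -0.177, 0.1378]
tool_rot: [[0.951, -0.309, 0.004], [-0.309, -0.951, -0.002], [0.004, 0.001, -1.0]]
contact_force: [0.7, -0.1, -1.1]
gripper_width: -0.0002
```

```bash
python3 tgt.py .4701 -.1192 .010
python3 - <<'E'
from plant import get_state,get_image
import cv2,numpy as np
from h import *
from nut import *
t=get_image("top");cv2.imwrite("pics/t3.png",cv2.resize(t["color"][160:290,230:410],None,fx=4.4,fy=4.4,interpolation=cv2.INTER_CUBIC));np.savez("t3.npz",**t)
cv2.imwrite("pics/t3f.png",t["color"])
s=get_image("scene");cv2.imwrite("pics/s4.png",cv2.resize(s["color"][155:230,235:415],None,fx=4.4,fy=4.4,interpolation=cv2.INTER_CUBIC))
w=get_image("wrist");cv2.imwrite("pics/w19.png",w["color"])
E
```

```text
t 42.05 pos [ 0.4537 -0.177   0.1378] psi -0.3145 q [ 0.92  0.32 -0.71  2.    0.27  0.91 -0.25]
move rows(25mm units) in tool: [-0.116 -2.408  5.108] F tool [ 0.72 -0.18  1.15]
```

View pics/t3.png

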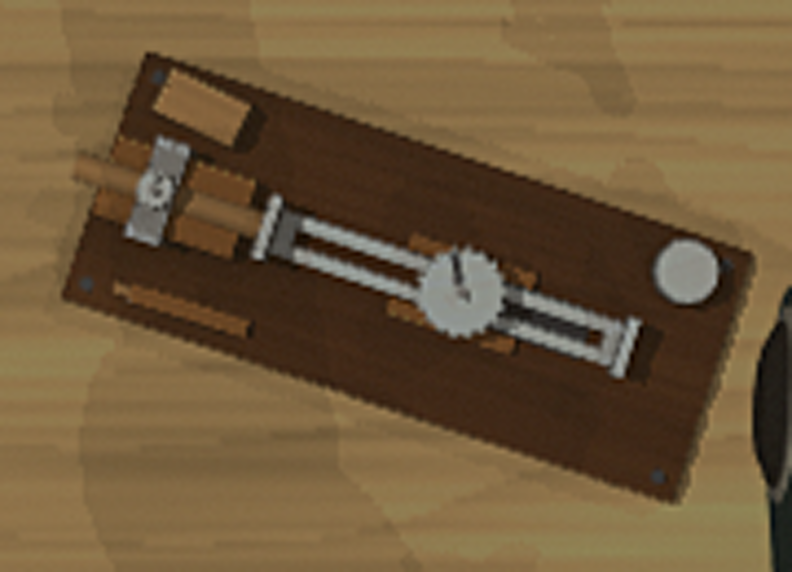

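View pics/s4.png

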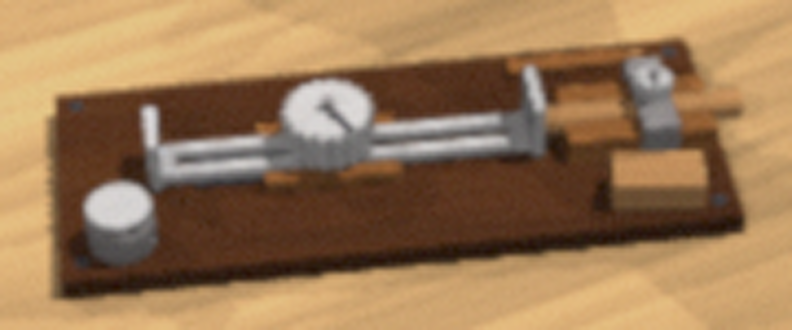

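View pics/t3f.png

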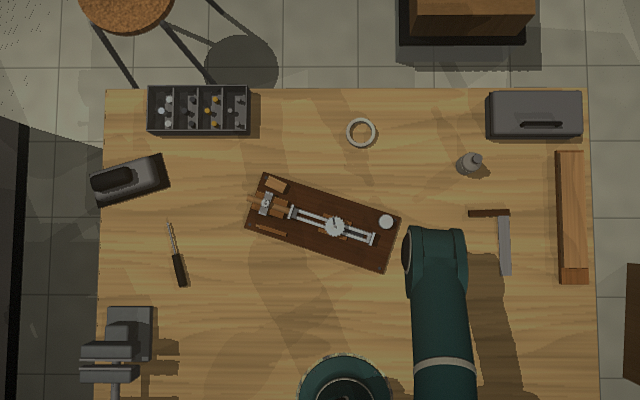

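The plate meets the dowel's end with no gap. The nut's index still points about 10° left of straight up in the top view, and the clamp nut and the loose things are where they were. The tool is clear, so I'm handing in.

```bash
python3 -c "
from plant import hand_in;print(hand_in())"
```

```text
the job is handed in; nothing more can be done
None
```

I loosened the big nut by about 2.08 turns, pushed the stop bar home against the dowel, and handed the job in at about 42 s of the 67 s allowed. No verdict was reported.

- **Nut:** I turned it with the side of the shut fingers on the rim, in three arcs around it, pressing with roughly 2 to 8 N. The index bar read 13.06 rad from tight before the push, inside the 12.0 to 14.9 window. It pointed the same way in the pictures taken after the push.
- **Stop bar:** I pushed it by its tail with about 4 to 5 N. At the end the force rose to 15 N and the tool stopped short of its command, as it would against the hard stop. The last top and scene pictures show the face plate touching the dowel's end. I judged that by eye and did not measure the last millimetre.
- **Everything else:** In the final top view the clamp nut and the loose things look unmoved, and the tool was clear of everything.

Three checks disagreed with what I expected:
- **Finger length:** Both cameras put the real finger ends about 32 mm behind the stated TCP, so my first approach passed over the nut without touching it. I worked 30 mm lower after that.
- **Nut centre:** My first estimate from the camera was about 1.3 mm off, which lost contact partway through the first arc and cost about 0.6 rad of turning.
- **Second loss of contact:** The finger lost contact again in the second arc and cost about 0.4 rad. The third arc made up for both.

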